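# Clamp a block for drilling: packing, strap and washer

## Robot

A 6-joint arm with a two-finger parallel gripper is mounted at the origin on a cart in front of the work surface, level with it; the furniture and walls round the work are solid. World frame = base frame: x ahead of the robot, y to its left, z up, the work surface at z = 0. Lengths are in mm, angles in degrees, forces in N, time in s.
With the tool pointing down it reaches from about 275 to 825 mm from the base axis. Payload 5.2 kg.
Tool frame: the origin (TCP) lies midway between the tips of the shut fingers; the grasp point (between the pads) lies 19 mm behind it (manip.tcp_to_grasp is the x of the grasp point in the tool frame, in mm); x points along the fingers, y is the direction in which the jaws open and shut, and the axes are right-handed (so a half turn about x gives the same grasp; the last joint's range is limited). The gripper opens to 93 mm and grips with 3 to 60 N. Pads are 15 mm wide; open, the fingers measure 128 mm over their backs; the gripper's body (75 mm by 188 mm) begins 65 mm behind the grasp point.
Start: joints at [58.74, 14.817, 87.949, -0, 77.235, -11.62], TCP at [184.847, 518.012, 218.653] pointing down, gripper open.
Joint ranges: [-179.93, 179.93], [-52.35, 119.4], [10.71, 147.94], [-69.91, 249.91], [12.55, 155.21], [-178.61, 178.61]. Speed limits (degrees/s): [147.25, 147.25, 180, 180, 180, 180].

## Interface

Orientations are given as a 3x3 rotation matrix whose columns are the frame's x, y, z axes.
In Python, from plant import manip, eyes gives the robot as it stands.
- The arm moves only by the tool move_arm, never from a script. Its argument "targets" is a list of rows, each an object with "linear": the shift along the tool's x, y, z in mm, a list of three; "roll": the turn about the tool's x in degrees. In form: [{"linear": [tx, ty, tz], "roll": roll}, ...]. A call has 1 to 12 rows; each row shifts and turns the pose as measured when the row begins, along the tool's axes as they then stand; what a row does not reach is not made up. A row lasts 1/8 s, in which the tool goes at most 62.5 mm and 10.7 degrees, less where a joint would pass 70% of its speed; a pose out of reach is approached as far as the arm can. A call with a gripper value outside its range is refused whole. "fingers" is the closure, from 0 (fully open) to 1 (shut), set as the call begins (left out, the last holds). The fingers move at their own pace and stop on an object; "grip_force" is the grip in N (left out, the last holds). Time passes only in rows, so rows that do not move let the fingers close. It gives the time, the measured TCP pose, the force and the opening at its end, in the units of the state.
- manip.read_state(): the state, without advancing time (a new reading comes with each control period).
- eyes.read_camera(name): name is "side" or "top" or "wrist"; returns (picture, depth): 400x640x3 uint8, blue, green, red; 400x640 float32, mm along the optical axis (not along the pixel's ray), 0 where there is no reading.
- eyes.camera_params(name): a dict with "intrinsics" (3x3 intrinsics, pixels), "T" (4x4, takes a point from camera to world coordinates). Camera axes: x right, y down, z forward; pixel columns grow to the right and rows downward; lengths in mm; the calibration is good to about 2 mm. The wrist camera is an equidistant fisheye: a pixel r from the principal point sees the ray r / f radians off the axis. A picture is of the moment at which its call begins: read the wrist's pose just before it. camera_params takes no time and is no camera call; for the wrist camera it gives the pose at the moment of the call.
- manip.finish_job(): hands the job in, once; it reports no verdict.
The state is a dict: "time": time; "joint_positions": joint angles; "joint_velocities": joint speeds; "joint_efforts": joint torques, N m; "ee_pos": TCP position; "tool_rot": TCP orientation; "contact_force": force on the tool from outside, world axes, zero at the start; "torque": the same for the moment, N m; "grip_width": finger opening in mm.
Only numpy, scipy, OpenCV 4.12 (cv2) and the standard library are available. Lean on these libraries where they do the work, as an engineer would, in place of code of your own. Each camera call takes 0.05 s, during which the arm holds its last target.

## Task

Set the brass block up for drilling on the clamping plate: stand it on the dark pad that has the drill hole, lengthwise along the plate, and stand the packing block of the same height on the small dark pad on the other side of the stud. Lay the slotted strap level across the two, along the plate with the stud up through its slot, then drop the thick bright washer over the stud so that it lies flat on the strap; I will run the nut down myself. Leave everything standing free and still.

Things in the scene. Friction and masses are not known exactly. Their poses are not given: they have to be found in the camera images.
- clamping_plate: fixed grey plate 180 x 90 x 15 mm (x, y, z) with an upright 10 mm stud. Origin: stud axis at bench level, z up; plate x -91 to +89, y -45 to +45 mm. Stud top z = 94 mm, last 11 mm tapered to 4 mm; 20 mm wide nut at its foot to z = 22 mm. Two dark pads flush in the top (z = 15): large, with black drill hole, 66 x 50 mm, centre x = +50; small, 36 x 46 mm, centre x = -52 mm; both y = 0
- brass_block: loose brass block 60 x 44 x 40 mm (x, y, z), about 0.5 kg, the work to be drilled. Origin: centre of its underside, z up
- packing_tall: loose bright ground steel packing block 30 x 40 x 40 mm (x, y, z) with two round holes in its top, about 0.3 kg. Origin: centre of its underside, z up
- packing_low: loose bright ground steel packing block 30 x 40 x 26 mm (x, y, z) with one round hole in its top, about 0.2 kg. Origin: centre of its underside, z up
- clamp_strap: loose dark steel strap 125 x 32 x 14 mm (x, y, z), about 0.25 kg, last 10 mm of each end bevelled narrower; open slot 50 mm long (x), 15 mm wide through its middle. Origin: centre of underside, z up. Laid with its centre 7 mm from the stud towards the small pad, it overlaps brass block and packing by about 35 and 30 mm
- thick_washer: loose bright steel thick washer, 40 mm across, bore 15 mm, 6 mm thick, about 45 g, lying flat. Origin: centre of its underside, z up
There are look-alikes about, which are no part of the job. There is more than one size of the brass_block; the one meant has the size given above.

How it is judged (in metres and radians):
At the end, for the whole second after the job is handed in: Brass block on the large pad and tall packing on the small pad (centres within 12 mm each way), block and strap along the plate within 0.2 rad, strap resting on both, level within 0.06 rad, stud through its slot; washer flat on the strap within 4 mm of the stud's axis; all still (x of brass_block in the frame of clamping_plate between 0.038 and 0.062 m and y of brass_block in the frame of clamping_plate between -0.012 and 0.012 m and angle between the x axis of each of brass_block, clamp_strap and the x axis of clamping_plate, either way round below 0.2 rad and angle between each of brass_block, packing_tall, clamp_strap's own z axis and vertical below 0.06 rad and linear speed of each of brass_block, packing_tall, clamp_strap, thick_washer below 0.02 m/s and x of packing_tall in the frame of clamping_plate between -0.064 and -0.04 m and y of packing_tall in the frame of clamping_plate between -0.012 and 0.012 m and contact force between clamp_strap and brass_block above 0.1 N and contact force between clamp_strap and packing_tall above 0.1 N and z of clamp_strap in the frame of clamping_plate between 0.052 and 0.058 m and x of clamp_strap in the frame of clamping_plate between -0.022 and 0.022 m and y of clamp_strap in the frame of clamping_plate between -0.012 and 0.012 m and horizontal distance between thick_washer and clamping_plate below 0.004 m and z of thick_washer in the frame of clamping_plate between 0.066 and 0.072 m and angle between thick_washer's own z axis and vertical below 0.1 rad and contact force between thick_washer and clamp_strap above 0.03 N); the robot touches nothing.
It also fails if it takes over 120 s, if anything falls off the work surface, if the arm or the gripper's body presses on something with over 40 N, if the wrist force passes 120 N, or if a joint passes its speed limit or range.

## Working session

There is one attempt and no reset: what is moved stays moved. The work goes in short steps, Python scripts to look and compute and a tool call to move; the robot and the scene stay as the last step left them, time stands still between calls to the robot, and variables do not carry over. Pictures are saved under pics/ and viewed, and the job is handed in when it is done.

Besides the shell and the picture viewer there is one more tool, called after "Request:" by a JSON object that holds its "op" and its "data". move_arm: Moves the arm, as the interface text tells. Its arguments: {"type":"object","properties":{"targets":{"type":"array"},"fingers":{"type":"number"},"grip_force":{"type":"number"}},"required":["targets"]}

```bash
ls; mkdir -p pics; cat > h.py <<'E'
import numpy as np, cv2
from plant import manip, eyes
def snap(n):
    P=eyes.camera_params(n); im,d=eyes.read_camera(n)
    return np.array(im),np.array(d),np.array(P['intrinsics']),np.array(P['T'])
E
python3 - <<'E'
from h import *
for n in ['top','side','wrist']:
    im,d,K,T=snap(n); cv2.imwrite(f'pics/{n}0.png',im); np.savez(f'{n}0.npz',im=im,d=d,K=K,T=T)
    print(n,K.tolist(),T.round(3).tolist())
print(manip.read_state())
E
```

```text
pics
top [[478.31905204233834, 0.0, 328.7227628320903], [0.0, 478.31905204233834, 192.2964865309905], [0.0, 0.0, 1.0]] [[-0.002, -0.991, 0.135, 344.796], [-1.0, 0.0, -0.014, -4.462], [0.013, -0.135, -0.991, 1382.857], [0.0, 0.0, 0.0, 1.0]]
side [[401.55984633515936, 0.0, 321.50921647799225], [0.0, 401.55984633515936, 201.11649180313654], [0.0, 0.0, 1.0]] [[0.836, -0.307, 0.455, 47.172], [-0.549, -0.439, 0.711, -798.049], [-0.018, -0.844, -0.535, 622.357], [0.0, 0.0, 0.0, 1.0]]
wrist [[309.70691628693146, 0.0, 319.7137154999339], [0.0, 309.70691628693146, 197.57990728392363], [0.0, 0.0, 1.0]] [[0.335, 0.899, 0.282, 104.217], [0.942, -0.319, -0.102, 545.469], [-0.002, 0.3, -0.954, 384.644], [0.0, 0.0, 0.0, 1.0]]
{'time': 0.15, 'joint_positions': array([ 5.87417948e+01,  1.48470395e+01,  8.79950559e+01, -3.83554821e-04,
        7.72361198e+01, -1.16212974e+01]), 'joint_velocities': array([-0.04535935, -0.08446197, -0.19526449,  0.03056723,  0.04604448,
       -0.12257108]), 'joint_efforts': array([ 2.50928839e-03, -4.37641096e+01, -2.84233189e+01,  7.19030108e-02,
        3.79811623e-02, -1.19415340e-04]), 'ee_pos': array([184.60752673, 517.65135714, 218.04472235]), 'tool_rot': array([[-7.02769894e-04,  3.36056470e-01,  9.41841576e-01],
       [-1.17033731e-03,  9.41840887e-01, -3.36057098e-01],
       [-9.99999068e-01, -1.33844315e-03, -2.68597994e-04]]), 'contact_force': array([ 0.08484909, -0.04625291, -0.38184088]), 'torque': array([-0.01488325, -0.0087653 , -0.00626032]), 'grip_width': 92.80899885847097}
```

View pics/top0.png

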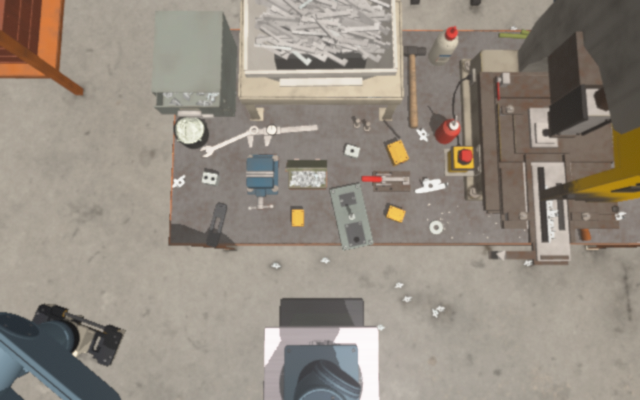

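View pics/side0.png

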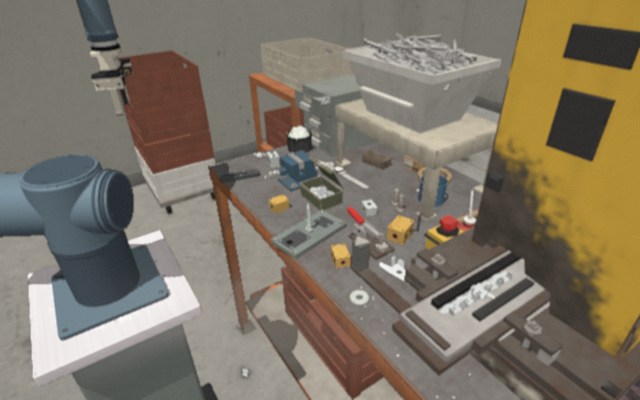

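View pics/wrist0.png

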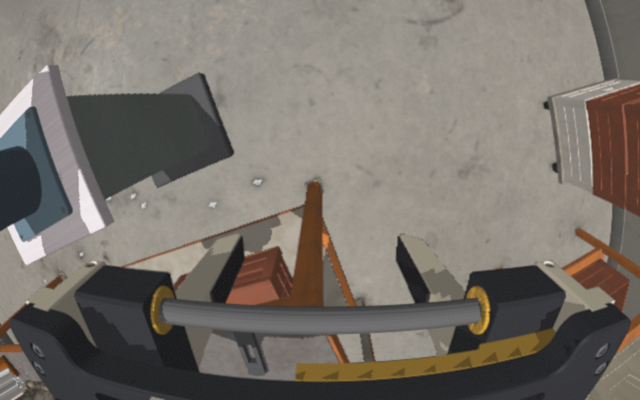

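```bash
python3 - <<'E'
import cv2
im=cv2.imread('pics/top0.png'); cv2.imwrite('pics/t1.png',cv2.resize(im[100:260,160:320],None,fx=5,fy=3.75*5/3.75,interpolation=cv2.INTER_CUBIC)[:600] if 0 else cv2.resize(im[110:255,165:325],None,fx=4,fy=4,interpolation=cv2.INTER_CUBIC))
cv2.imwrite('pics/t2.png',cv2.resize(im[110:255,285:475],None,fx=4,fy=4,interpolation=cv2.INTER_CUBIC))
im=cv2.imread('pics/side0.png'); cv2.imwrite('pics/s1.png',cv2.resize(im[140:320,210:410],None,fx=3.3,fy=3.3,interpolation=cv2.INTER_CUBIC))
E
```

```text
(no output)
```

View pics/t1.png

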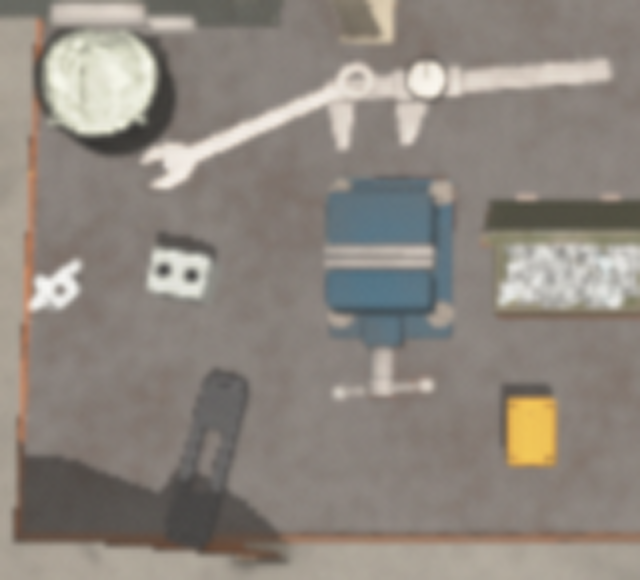

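View pics/t2.png

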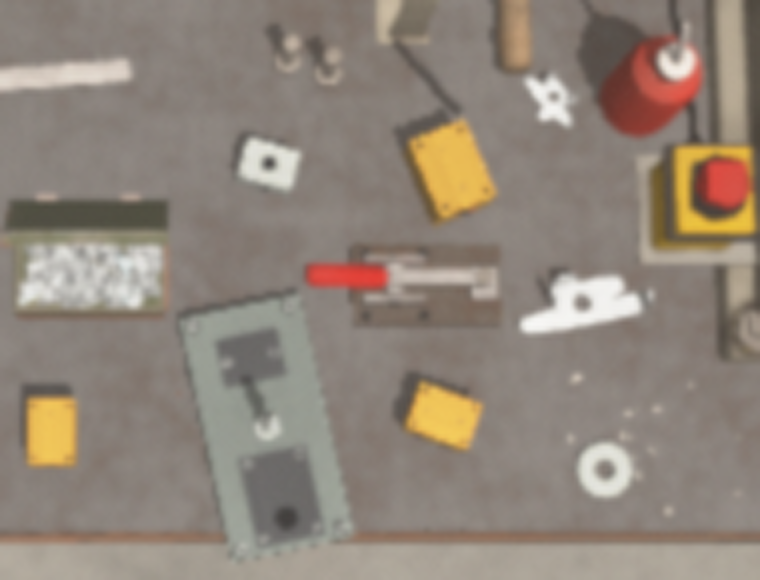

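View pics/s1.png

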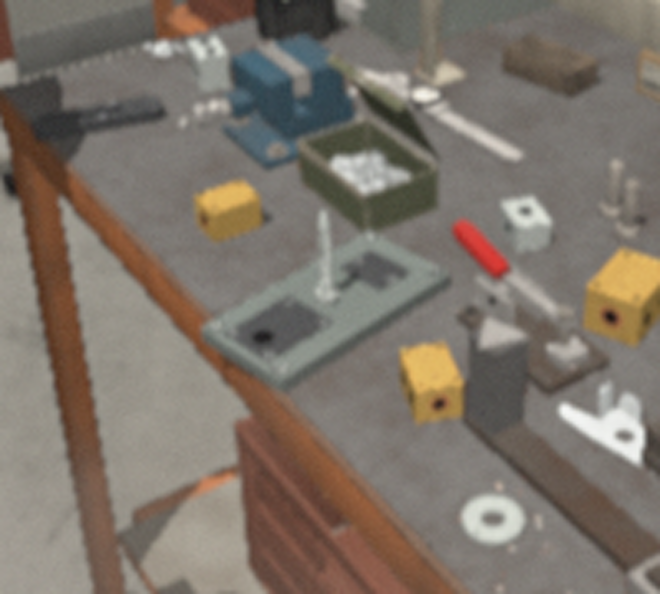

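```bash
cat >> h.py <<'E'
def unproj(d,K,T):
    v,u=np.mgrid[:d.shape[0],:d.shape[1]]
    p=np.stack([(u-K[0,2])/K[0,0]*d,(v-K[1,2])/K[1,1]*d,d],-1)
    return p@T[:3,:3].T+T[:3,3]
def ray(uv,K,T,z):
    uv=np.atleast_2d(uv).astype(float)
    r=np.c_[(uv[:,0]-K[0,2])/K[0,0],(uv[:,1]-K[1,2])/K[1,1],np.ones(len(uv))]@T[:3,:3].T
    return T[:3,3]+r*((z-T[2,3])/r[:,2])[:,None]
E
python3 - <<'E'
from h import *
Z=np.load('top0.npz'); im,d,K,T=[Z[k] for k in('im','d','K','T')]
P=unproj(d,K,T)
def st(name,m,band=None):
    z=P[m][:,2]; zt=np.percentile(z,85)
    n,l,s,c=cv2.connectedComponentsWithStats(m.astype(np.uint8))
    for i in range(1,n):
        if s[i,4]<60: continue
        mm=l==i; z=P[mm][:,2]; zt=np.percentile(z,70)
        q=P[mm&(abs(P[...,2]-zt)<6)]
        r=cv2.minAreaRect(q[:,:2].astype(np.float32))
        print(name,c[i].round(1),s[i,4],'z',np.percentile(z,[5,50,70,95]).round(1),'rect',[np.round(x,1) for x in r])
hsv=cv2.cvtColor(im,cv2.COLOR_BGR2HSV); H,S,V=[hsv[...,i].astype(int) for i in range(3)]
roi=np.zeros(H.shape,bool); roi[112:250,172:462]=1
st('brass',roi&(H>15)&(H<30)&(S>110)&(V>120))
st('bright',roi&(S<40)&(V>190))
for n,x,y in [('wash',436,227),('strap',214,225),('bench',300,235),('plate',342,230),('stud',351,216),('pt',210,178),('pl',352,151)]:
    print(n,P[y-1:y+2,x-1:x+2].reshape(-1,3).mean(0).round(1))
# plate
st('plate',roi&(P[...,2]>9)&(P[...,2]<21))
hm=np.clip(P[...,2]*2.5,0,255).astype(np.uint8)
cv2.imwrite('pics/hm.png',cv2.resize(hm[105:255,165:475],None,fx=2.5,fy=2.5,interpolation=cv2.INTER_NEAREST))
E
```

```text
brass [397.3 152. ] 351 z [24.2 38.4 40.  43.8] rect [array([ 645. , -220.7]), array([60.6, 43.7]), np.float64(21.5)]
brass [456.4 157. ] 151 z [118.8 127.6 129.4 133.2] rect [array([ 610. , -366.7]), array([24. , 57.3]), np.float64(88.8)]
brass [395.1 213.5] 223 z [ 0.1 29.3 31.  34.2] rect [array([ 467.3, -212.4]), array([46.4, 34.1]), np.float64(70.0)]
brass [297.3 217.5] 219 z [ 1.4 29.4 30.8 34. ] rect [array([455.6,  65.6]), array([45.3, 31.5]), np.float64(0.4)]
bright [189. 113.] 63 z [169.6 174.2 175.4 178.4] rect [array([716.9, 342. ]), array([53.4,  8. ]), np.float64(89.7)]
bright [189.4 130.4] 502 z [47.7 64.9 72.8 82.8] rect [array([706.3, 381.9]), array([47.7, 48.9]), np.float64(76.7)]
bright [257.  135.4] 669 z [-0.9  4.7  6.7 14. ] rect [array([705.1, 184.6]), array([ 57.4, 344.3]), np.float64(15.2)]
bright [422.4 134.6] 75 z [-3.9  0.3  1.7  5.8] rect [array([ 703.8, -301. ]), array([35.8, 24.9]), np.float64(13.6)]
bright [351.9 150.6] 111 z [20.9 25.5 26.9 29.2] rect [array([650.9, -90.4]), array([38.1, 28.8]), np.float64(75.7)]
bright [307.3 178.6] 272 z [10.1 18.7 
[... 973 characters left out ...]
393.4 173.4] 144 z [ 9.4 11.6 13.5 16.2] rect [array([ 584.6, -203.8]), array([108.3,  19.1]), np.float64(89.9)]
plate [295.8 179.1] 118 z [11.1 16.6 17.6 19.6] rect [array([569. ,  69.8]), array([36.3, 41.4]), np.float64(84.5)]
plate [316.1 179.1] 122 z [10.3 17.1 18.6 20.7] rect [array([567.4,  13.5]), array([36.4, 58. ]), np.float64(21.6)]
plate [392.6 186.4] 265 z [ 9.3 12.2 13.7 17.6] rect [array([ 548.3, -205.4]), array([ 34. , 109.4]), np.float64(4.1)]
plate [351.  216.9] 1826 z [10.1 14.2 15.8 18.7] rect [array([461.1, -86.7]), array([179.8,  90.2]), np.float64(12.1)]
plate [215.9 224.8] 376 z [ 9.9 13.3 14.8 17.8] rect [array([437.3, 299. ]), array([ 33.4, 123.8]), np.float64(76.7)]
```

View pics/hm.png

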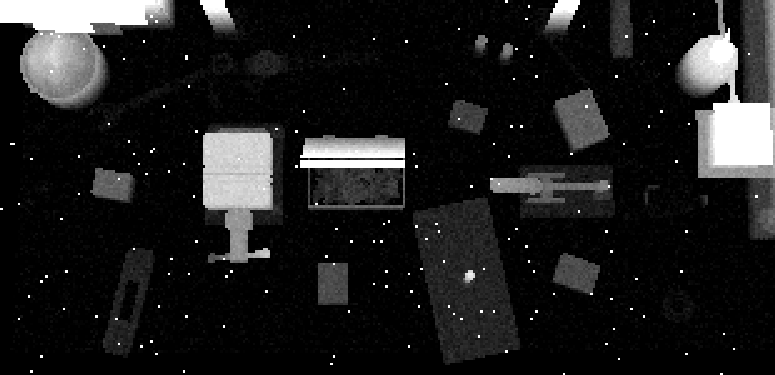

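```bash
python3 - <<'E'
from h import *
H=np.full((50,80),-99.) # x 350..850, y 450..-400 , 12.5? use 20mm cells
for n in('top0','side0'):
    Z=np.load(n+'.npz'); P=unproj(Z['d'],Z['K'],Z['T'])[Z['d']>0].reshape(-1,3)
    for i in range(0,26):
        for j in range(0,48):
            m=(P[:,0]>=340+20*i)&(P[:,0]<360+20*i)&(P[:,1]<=440-20*j)&(P[:,1]>420-20*j)&(P[:,2]<700)
            if m.sum()>2: H[i,j]=max(H[i,j],np.percentile(P[m,2],90))
print('y:   '+' '.join('%4d'%(430-20*j) for j in range(48)))
for i in range(25,-1,-1): print('%4d '%(350+20*i)+' '.join('%4d'%H[i,j] if H[i,j]>-99 else '   .' for j in range(48)))
Z=np.load('side0.npz'); P=unproj(Z['d'],Z['K'],Z['T'])
for u,v in [(361,240),(361,265),(358,297),(371,275)]: print(u,v,P[v,u].round(0))
E
```

```text
y:    430  410  390  370  350  330  310  290  270  250  230  210  190  170  150  130  110   90   70   50   30   10  -10  -30  -50  -70  -90 -110 -130 -150 -170 -190 -210 -230 -250 -270 -290 -310 -330 -350 -370 -390 -410 -430 -450 -470 -490 -510
 850  213  214  214  214  214  215  215  214  214  209    2  201  199  372  362  381  387  389  392  395  405  409  407  395  404  403  405  409  408  366  373  201  202    3    2   24   23    3    2    2    3   60   64   82  131  133  133  133
 830  215  215  214  214  214  214  215  214  215  210    2  201  201  373  363  383  382  388  392  397  395  397  406  401  408  409  411  414  410  404  373  201  201    2    2   25    3    4    2    2    4   60   18  158  161  160  161  161
 810  214  214  214  215  215  214  214  214  214  211    1  202  201  372  366  396  378  389  389  392  385  387  380  407  407  409  409  405  394  396  372  201  201    2    1   26   25    1    2    3    3   55   11  158  192  214  212  186
 790  213  214  215  214  214  215  214  215  215  209    1  201  201  372  369  396  394  394  393  389  388  387  344 
[... 4926 characters left out ...]
 17   16    1    2    2    2    2    2    2    2    2    3    2    2    2    2    2    2    2  195
 370   -8  -20  -16  -22  -13   -6   14    8   -9  -22   -7  -14   -5   -8  -19    1  -12    1    3   -2    1    0    0    2   -1   17   16   17   14    2    1    0    0   -1    0    0    0    0    1    1    2    1    0    3    2   41    2    2
 350    .    .    .    .    .    .    .    .    .    .    .    .    .    .    .    .    .    .    .    .    .    .    .    .    .    .    .    .    .    .    .    .    .    .    .    .    .    .    .    .    .    .  249  250  240  200  200  200
361 240 [ 352. -429.  251.]
361 265 [ 345. -440.  213.]
358 297 [ 433. -329.    0.]
371 275 [ 354. -454.  199.]
```

```bash
cat >> h.py <<'E'
def st():
    s=manip.read_state(); R=s['tool_rot']; y=np.degrees(np.arctan2(R[1,1],R[0,1]))
    print('t%.2f tcp %s yaw %.2f F %s w %.1f j %s'%(s['time'],s['ee_pos'].round(1),y,s['contact_force'].round(1),s['grip_width'],s['joint_positions'].round(0)))
    return s
def go(p,yaw):
    s=st(); R=s['tool_rot']; y=np.degrees(np.arctan2(R[1,1],R[0,1]))
    D=np.array(p)-s['ee_pos']; a=np.radians(yaw)
    Y=np.array([np.cos(a),np.sin(a),0]); Zz=np.array([np.sin(a),-np.cos(a),0])
    print('roll',round(-(yaw-y),2),'now-axes',(R.T@D).round(1),'after-roll',round(-D[2],1),round(D@Y,1),round(D@Zz,1))
E
python3 -c "
from h import *
go((568.4,317.2,130),79.6)"
```

```text
t0.15 tcp [184.6 517.7 218. ] yaw 70.36 F [ 0.1 -0.  -0.4] w 92.8 j [ 59.  15.  88.  -0.  77. -12.]
roll -9.24 now-axes [ 88.  -59.7 428.9] after-roll 88.0 -127.9 413.7
```

Request:
{"op": "move_arm", "data": {"targets": [{"linear":[0,0,0],"roll":-9.2},{"linear":[8,-16,52],"roll":0},{"linear":[8,-16,52],"roll":0},{"linear":[8,-16,52],"roll":0},{"linear":[8,-16,52],"roll":0},{"linear":[8,-16,52],"roll":0},{"linear":[8,-16,52],"roll":0},{"linear":[8,-16,52],"roll":0}], "fingers": 0, "grip_force": 30}}

```text
time: 1.15
ee_pos: [529.0, 341.4, 158.5]
tool_rot: [[-0.003, 0.167, 0.986], [-0.001, 0.986, -0.167], [-1.0, -0.001, -0.003]]
contact_force: [0.1, -0.2, 0.2]
grip_width: 93.1
```

```bash
python3 -c "
from h import *
im,d,K,T=snap('wrist'); cv2.imwrite('pics/w1.png',im); np.savez('w1.npz',im=im,d=d,K=K,T=T)
go((568.4,317.2,130),79.6)"
```

```text
t1.20 tcp [535.1 337.2 156.9] yaw 80.16 F [ 4.7 -1.9 -1.1] w 93.0 j [ 22.  26.  81.  -0.  73. -58.]
roll 0.56 now-axes [ 27.  -13.9  36.2] after-roll 26.9 -13.6 36.3
```

View pics/w1.png

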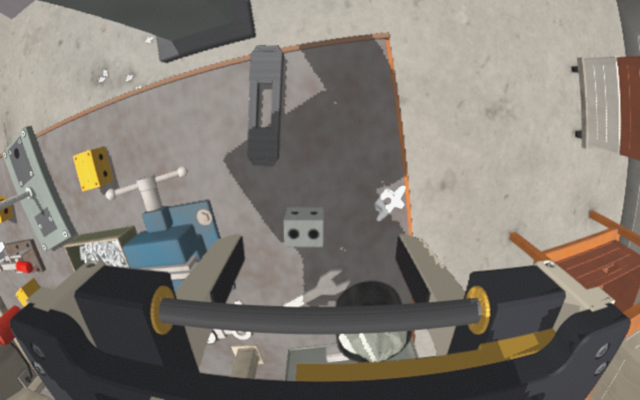

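```bash
cat >> h.py <<'E'
def wray(uv,K,T,z):
    uv=np.atleast_2d(uv).astype(float)
    a=(uv-K[:2,2])/[K[0,0],K[1,1]]; th=np.linalg.norm(a,axis=1)
    s=np.sinc(th/np.pi)
    r=np.c_[a*s[:,None],np.cos(th)]@T[:3,:3].T
    return T[:3,3]+r*((z-T[2,3])/r[:,2])[:,None]
def wpix(p,K,T):
    q=(np.atleast_2d(p)-T[:3,3])@T[:3,:3]; rho=np.linalg.norm(q[:,:2],axis=1); th=np.arctan2(rho,q[:,2])
    return q[:,:2]/rho[:,None]*th[:,None]*K[0,0]+K[:2,2]
E
python3 - <<'E'
from h import *
Z=np.load('w1.npz'); im,d,K,T=[Z[k] for k in('im','d','K','T')]
cv2.imwrite('pics/w1c.png',cv2.resize(im[190:260,260:350],None,fx=7,fy=7,interpolation=cv2.INTER_CUBIC))
hsv=cv2.cvtColor(im,cv2.COLOR_BGR2HSV)
print(wray([(294,234),(314,234),(304,234)],K,T,40).round(1))
print(wpix([(568.4,317.2,40)],K,T))
E
```

```text
[[566.7 307.8  40. ]
 [570.  327.7  40. ]
 [568.3 317.7  40. ]]
[[303.48385652 234.13530855]]
```

View pics/w1c.png

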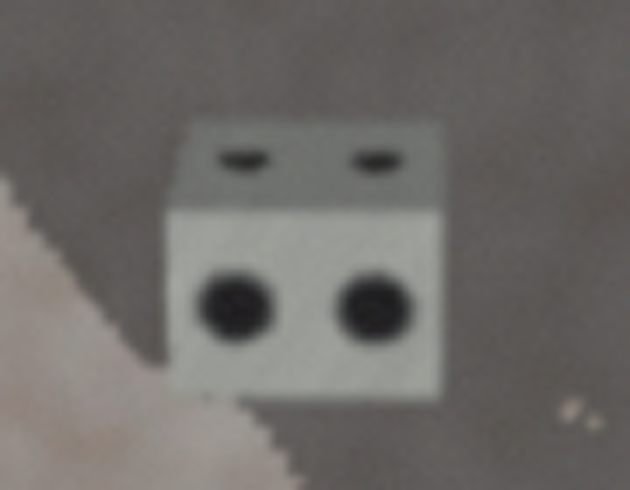

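Request:
{"op": "move_arm", "data": {"targets": [{"linear":[0,-10,25],"roll":0.6},{"linear":[10,-5,12],"roll":0},{"linear":[5,0,0],"roll":0},{"linear":[0,0,0],"roll":0}]}}

```text
time: 1.7
ee_pos: [568.5, 314.4, 138.2]
tool_rot: [[-0.006, 0.184, 0.983], [-0.004, 0.983, -0.184], [-1.0, -0.005, -0.005]]
contact_force: [-0.6, 0.4, -1.0]
grip_width: 93.1
```

```bash
python3 -c "
from h import *
go((568.4,317.2,10),79.6)"
```

```text
t1.70 tcp [568.5 314.4 138.2] yaw 79.41 F [-0.6  0.4 -1. ] w 93.1 j [ 19.  29.  79.  -0.  73. -60.]
roll -0.19 now-axes [128.1   3.4  -0. ] after-roll 128.2 2.7 -0.6
```

Request:
{"op": "move_arm", "data": {"targets": [{"linear":[25,2,0],"roll":0},{"linear":[30,1,0],"roll":0},{"linear":[30,0,0],"roll":0},{"linear":[20,0,0],"roll":0},{"linear":[12,0,0],"roll":0},{"linear":[0,0,0],"roll":0}]}}

```text
time: 2.45
ee_pos: [563.2, 323.8, 21.2]
tool_rot: [[-0.003, 0.175, 0.985], [-0.002, 0.985, -0.175], [-1.0, -0.002, -0.003]]
contact_force: [0.4, 0.4, 0.1]
grip_width: 93.2
```

```bash
python3 -c "
from h import *
go((568.4,317.2,10),79.6);print(manip.read_state()['tool_rot'].round(4))"
```

```text
t2.45 tcp [563.2 323.8  21.2] yaw 79.93 F [0.4 0.4 0.1] w 93.2 j [ 20.  35.  86.  -0.  59. -60.]
roll 0.33 now-axes [11.2 -5.6  6.3] after-roll 11.2 -5.6 6.3
[[-0.0034  0.1749  0.9846]
 [-0.0016  0.9846 -0.1749]
 [-1.     -0.0022 -0.0031]]
```

Request:
{"op": "move_arm", "data": {"targets": [{"linear":[4,-5,6],"roll":0.3},{"linear":[4,0,0],"roll":0},{"linear":[2,0,0],"roll":0},{"linear":[0,0,0],"roll":0}]}}

```text
time: 2.95
ee_pos: [570.3, 318.2, 13.4]
tool_rot: [[0.001, 0.18, 0.984], [0.0, 0.984, -0.18], [-1.0, 0.0, 0.001]]
contact_force: [-0.9, 0.5, -0.2]
grip_width: 92.8
```

```bash
python3 -c "
from h import *
go((568.4,317.2,10),79.6)"
```

```text
t2.95 tcp [570.3 318.2  13.4] yaw 79.62 F [-0.9  0.5 -0.2] w 92.8 j [ 19.  36.  86.  -0.  58. -60.]
roll 0.02 now-axes [ 3.4 -1.3 -1.7] after-roll 3.4 -1.3 -1.7
```

Request:
{"op": "move_arm", "data": {"targets": [{"linear":[3,-1,-2],"roll":0},{"linear":[0,0,0],"roll":0}]}}

```text
time: 3.2
ee_pos: [568.0, 317.5, 10.4]
tool_rot: [[0.001, 0.18, 0.984], [0.0, 0.984, -0.18], [-1.0, 0.0, 0.001]]
contact_force: [1.2, -0.6, 0.0]
grip_width: 92.8
```

Request:
{"op": "move_arm", "data": {"targets": [{"linear":[0,0,0],"roll":0},{"linear":[0,0,0],"roll":0},{"linear":[0,0,0],"roll":0},{"linear":[0,0,0],"roll":0},{"linear":[0,0,0],"roll":0},{"linear":[0,0,0],"roll":0}], "fingers": 1, "grip_force": 30}}

```text
time: 3.95
ee_pos: [568.2, 317.6, 10.6]
tool_rot: [[0.002, 0.18, 0.984], [0.0, 0.984, -0.18], [-1.0, 0.001, 0.002]]
contact_force: [-0.5, 0.1, -0.5]
grip_width: 39.6
```

```bash
python3 -c "
from h import *
go((568.4,317.2,10),79.6)"
```

```text
t3.95 tcp [568.2 317.6  10.6] yaw 79.61 F [-0.5  0.1 -0.5] w 39.6 j [ 19.  36.  86.  -0.  58. -60.]
roll 0.01 now-axes [ 0.6 -0.4  0.3] after-roll 0.6 -0.4 0.3
```

Request:
{"op": "move_arm", "data": {"targets": [{"linear":[-10,0,0],"roll":0},{"linear":[-30,0,0],"roll":0},{"linear":[-40,0,0],"roll":0},{"linear":[-40,0,0],"roll":0},{"linear":[-30,0,0],"roll":0},{"linear":[-10,0,0],"roll":0},{"linear":[0,0,0],"roll":0}]}}

```text
time: 4.82
ee_pos: [565.4, 316.7, 174.0]
tool_rot: [[-0.005, 0.18, 0.984], [-0.002, 0.984, -0.18], [-1.0, -0.003, -0.005]]
contact_force: [-0.5, 0.1, -3.8]
grip_width: 40.1
```

```bash
python3 -c "
from h import *
go((511,-76,150),102.1)"
```

```text
t4.83 tcp [565.4 316.7 174. ] yaw 79.61 F [-0.5  0.1 -3.8] w 40.1 j [ 19.  27.  77.  -0.  77. -60.]
roll -22.49 now-axes [  25.2 -395.9   17.5] after-roll 24.0 -372.5 -135.5
```

Request:
{"op": "move_arm", "data": {"targets": [{"linear":[0,0,0],"roll":-7.5},{"linear":[0,0,0],"roll":-7.5},{"linear":[0,0,0],"roll":-7.5},{"linear":[0,-35,-13],"roll":0},{"linear":[0,-45,-16],"roll":0},{"linear":[0,-45,-16],"roll":0},{"linear":[0,-45,-16],"roll":0},{"linear":[0,-45,-16],"roll":0},{"linear":[0,-45,-16],"roll":0},{"linear":[0,-45,-16],"roll":0},{"linear":[0,-35,-14],"roll":0},{"linear":[0,0,0],"roll":0}]}}

```text
time: 6.32
ee_pos: [507.8, -53.1, 153.8]
tool_rot: [[-0.042, -0.225, 0.973], [-0.005, 0.974, 0.225], [-0.999, 0.005, -0.042]]
contact_force: [-0.3, -0.1, -2.8]
grip_width: 39.6
```

```bash
python3 -c "
from h import *
go((511,-76,150),102.1)
print(manip.read_state()['tool_rot'].round(4))"
```

```text
t6.33 tcp [507.8 -53.1 153.8] yaw 103.00 F [-0.3 -0.1 -2.8] w 39.6 j [ -18.   15.   97.   -1.   70. -120.]
roll 0.9 now-axes [  3.8 -23.   -1.8] after-roll 3.8 -23.0 -1.6
[[-0.042  -0.2249  0.9735]
 [-0.0048  0.9744  0.2249]
 [-0.9991  0.0047 -0.042 ]]
```

Request:
{"op": "move_arm", "data": {"targets": [{"linear":[0,-10,0],"roll":0},{"linear":[0,-10,0],"roll":0.9},{"linear":[0,0,0],"roll":0}]}}

```text
time: 6.7
ee_pos: [511.8, -72.0, 151.7]
tool_rot: [[-0.045, -0.21, 0.977], [-0.003, 0.978, 0.21], [-0.999, 0.007, -0.045]]
contact_force: [0.1, -0.1, -3.0]
grip_width: 39.7
```

```bash
python3 -c "
from h import *
im,d,K,T=snap('wrist'); cv2.imwrite('pics/w2.png',im); np.savez('w2.npz',im=im,d=d,K=K,T=T)
go((511,-76,150),102.1)
print(manip.read_state()['tool_rot'].round(4))
print(manip.read_state()['joint_positions'].round(2))"
```

```text
t6.75 tcp [511.6 -71.6 151.6] yaw 102.13 F [-0.3  0.1 -3.5] w 39.6 j [ -20.   16.   96.   -1.   70. -121.]
roll 0.03 now-axes [ 1.7 -4.2 -1.4] after-roll 1.6 -4.2 -1.5
[[-0.0455 -0.2102  0.9766]
 [-0.0027  0.9776  0.2103]
 [-0.999   0.0069 -0.0451]]
[ -19.61   16.27   95.92   -1.09   70.22 -121.36]
```

View pics/w2.png

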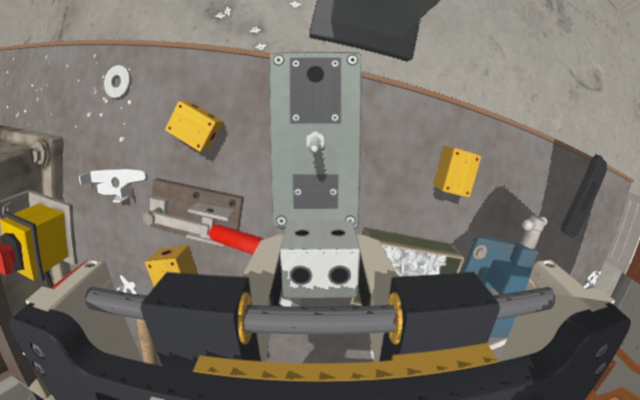

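Request:
{"op": "move_arm", "data": {"targets": [{"linear":[0,0,30],"roll":0},{"linear":[0,0,30],"roll":0},{"linear":[0,0,0],"roll":0},{"linear":[0,0,0],"roll":0}]}}

```text
time: 7.25
ee_pos: [571.0, -55.9, 148.6]
tool_rot: [[-0.047, -0.213, 0.976], [-0.002, 0.977, 0.213], [-0.999, 0.008, -0.046]]
contact_force: [-0.1, -0.5, -3.2]
grip_width: 39.6
```

```bash
python3 -c "
from h import *
go((511,-76,150),102.1)
print(manip.read_state()['tool_rot'].round(4))
Z=np.load('w2.npz'); im,d,K,T=[Z[k] for k in('im','d','K','T')]
g=lambda u,z:print(wray(u,K,T,z).round(1).tolist())
g([(291,61),(341,61),(339,122),(291,122)],15); g([(294,174),(339,174),(339,208),(294,208)],15); g([(278,60),(352,60),(349,221),(281,221)],15)
"
```

```text
t7.25 tcp [571.  -55.9 148.6] yaw 102.31 F [-0.1 -0.5 -3.2] w 39.6 j [ -16.   22.   88.   -1.   73. -118.]
roll 0.21 now-axes [  1.4  -6.8 -62.9] after-roll -1.4 -7.1 -62.8
[[-0.0468 -0.2132  0.9759]
 [-0.002   0.977   0.2133]
 [-0.9989  0.008  -0.0461]]
[[386.2, -127.2, 15.0], [376.0, -79.4, 15.0], [436.2, -68.3, 15.0], [446.0, -114.5, 15.0]]
[[496.7, -101.2, 15.0], [487.2, -56.8, 15.0], [522.1, -48.8, 15.0], [531.9, -94.4, 15.0]]
[[387.5, -140.1, 15.0], [372.4, -69.1, 15.0], [533.9, -35.2, 15.0], [548.8, -105.2, 15.0]]
```

Request:
{"op": "move_arm", "data": {"targets": [{"linear":[0,45,0],"roll":0},{"linear":[0,45,0],"roll":0},{"linear":[0,0,0],"roll":0}]}}

```text
time: 7.62
ee_pos: [549.1, 33.8, 149.3]
tool_rot: [[-0.048, -0.212, 0.976], [-0.002, 0.977, 0.212], [-0.999, 0.008, -0.047]]
contact_force: [1.6, -0.5, -2.9]
grip_width: 39.3
```

Request:
{"op": "move_arm", "data": {"targets": [{"linear":[0,0,-45],"roll":0},{"linear":[0,0,-45],"roll":0},{"linear":[0,0,0],"roll":0}]}}

```text
time: 8.0
ee_pos: [457.6, 13.3, 153.4]
tool_rot: [[-0.048, -0.213, 0.976], [-0.004, 0.977, 0.213], [-0.999, 0.007, -0.048]]
contact_force: [0.6, 0.2, -3.6]
grip_width: 40.2
```

Request:
{"op": "move_arm", "data": {"targets": [{"linear":[-30,0,0],"roll":0},{"linear":[-30,0,0],"roll":0},{"linear":[0,0,0],"roll":0}]}}

```text
time: 8.38
ee_pos: [461.5, 11.5, 215.5]
tool_rot: [[-0.045, -0.211, 0.976], [-0.005, 0.977, 0.211], [-0.999, 0.005, -0.045]]
contact_force: [0.3, -0.2, -2.8]
grip_width: 39.9
```

Request:
{"op": "move_arm", "data": {"targets": [{"linear":[30,0,0],"roll":0},{"linear":[30,0,0],"roll":0},{"linear":[0,0,0],"roll":0}]}}

```text
time: 8.75
ee_pos: [458.8, 10.4, 152.1]
tool_rot: [[-0.045, -0.21, 0.977], [-0.005, 0.978, 0.21], [-0.999, 0.005, -0.045]]
contact_force: [0.4, 0.3, -2.6]
grip_width: 40.0
```

Request:
{"op": "move_arm", "data": {"targets": [{"linear":[0,0,0],"roll":7.5},{"linear":[0,0,0],"roll":7.5},{"linear":[0,0,0],"roll":0}]}}

```text
time: 9.12
ee_pos: [459.7, 9.8, 152.6]
tool_rot: [[-0.045, 0.056, 0.997], [-0.005, 0.998, -0.057], [-0.999, -0.008, -0.045]]
contact_force: [0.6, 0.2, -3.1]
grip_width: 39.9
```

Request:
{"op": "move_arm", "data": {"targets": [{"linear":[0,0,0],"roll":-7.5},{"linear":[0,0,0],"roll":-7.5},{"linear":[0,0,0],"roll":0}]}}

```text
time: 9.5
ee_pos: [460.9, 9.4, 153.8]
tool_rot: [[-0.043, -0.218, 0.975], [-0.006, 0.976, 0.218], [-0.999, 0.004, -0.043]]
contact_force: [-0.6, -0.6, -2.6]
grip_width: 40.0
```

Request:
{"op": "move_arm", "data": {"targets": [{"linear":[0,35,13],"roll":0},{"linear":[0,45,16],"roll":0},{"linear":[0,45,16],"roll":0},{"linear":[0,45,16],"roll":0},{"linear":[0,45,16],"roll":0},{"linear":[0,0,0],"roll":0}]}}

```text
time: 10.25
ee_pos: [493.6, 241.8, 152.8]
tool_rot: [[-0.038, -0.207, 0.978], [-0.006, 0.978, 0.207], [-0.999, 0.002, -0.039]]
contact_force: [0.0, 0.7, -3.8]
grip_width: 40.2
```

Request:
{"op": "move_arm", "data": {"targets": [{"linear":[0,-20,-4],"roll":0},{"linear":[0,-30,-5],"roll":0},{"linear":[0,-30,-5],"roll":0},{"linear":[0,-30,-5],"roll":0},{"linear":[0,-30,-5],"roll":0},{"linear":[0,-30,-5],"roll":0}]}}

```text
time: 11.0
ee_pos: [497.7, 55.1, 154.2]
tool_rot: [[-0.04, -0.201, 0.979], [-0.01, 0.98, 0.201], [-0.999, -0.002, -0.041]]
contact_force: [-0.4, -0.3, -2.3]
grip_width: 39.8
```

Request:
{"op": "move_arm", "data": {"targets": [{"linear":[0,-30,-5],"roll":0},{"linear":[0,-30,-5],"roll":0},{"linear":[0,-30,-5],"roll":0},{"linear":[0,-25,-4],"roll":0},{"linear":[0,-15,-2],"roll":0},{"linear":[0,0,0],"roll":0}]}}

```text
time: 11.75
ee_pos: [496.3, -94.7, 156.7]
tool_rot: [[-0.041, -0.182, 0.982], [-0.014, 0.983, 0.182], [-0.999, -0.006, -0.043]]
contact_force: [0.1, -0.1, -3.0]
grip_width: 39.8
```

```bash
python3 -c "
from h import *
go((510.3,-75.8,150),102.1)
print(manip.read_state()['tool_rot'].round(4))"
```

```text
t11.75 tcp [496.3 -94.7 156.7] yaw 100.50 F [ 0.1 -0.1 -3. ] w 39.8 j [ -22.   15.   97.   -2.   70. -122.]
roll -1.6 now-axes [ 5.9 16.  17.5] after-roll 6.7 15.5 17.7
[[-0.0412 -0.1823  0.9824]
 [-0.0135  0.9832  0.1819]
 [-0.9991 -0.0058 -0.043 ]]
```

Request:
{"op": "move_arm", "data": {"targets": [{"linear":[6,8,9],"roll":-1.6},{"linear":[10,8,9],"roll":0},{"linear":[25,0,1],"roll":0},{"linear":[25,0,1],"roll":0},{"linear":[25,0,1],"roll":0},{"linear":[10,0,1],"roll":0},{"linear":[0,0,0],"roll":0}]}}

```text
time: 12.62
ee_pos: [512.1, -65.2, 48.6]
tool_rot: [[-0.043, -0.221, 0.974], [-0.011, 0.975, 0.22], [-0.999, -0.001, -0.044]]
contact_force: [-0.1, 0.9, -3.8]
grip_width: 39.8
```

```bash
python3 -c "
from h import *
go((510.3,-75.8,26),102.1)
print(manip.read_state()['tool_rot'].round(4))"
```

```text
t12.62 tcp [512.1 -65.2  48.6] yaw 102.74 F [-0.1  0.9 -3.8] w 39.8 j [ -19.   23.  103.   -2.   56. -120.]
roll 0.64 now-axes [22.8 -9.9 -3.1] after-roll 22.6 -10.0 -4.0
[[-4.270e-02 -2.206e-01  9.744e-01]
 [-1.060e-02  9.754e-01  2.203e-01]
 [-9.990e-01 -9.000e-04 -4.400e-02]]
```

Request:
{"op": "move_arm", "data": {"targets": [{"linear":[5,-5,-2],"roll":0.6},{"linear":[5,-4,-1],"roll":0},{"linear":[4,0,0],"roll":0},{"linear":[0,0,0],"roll":0}]}}

```text
time: 13.12
ee_pos: [512.3, -75.8, 35.9]
tool_rot: [[-0.039, -0.21, 0.977], [-0.012, 0.978, 0.209], [-0.999, -0.004, -0.04]]
contact_force: [0.0, 0.7, -3.0]
grip_width: 39.6
```

```bash
python3 -c "
from h import *
go((510.3,-75.8,26),102.1)
print(manip.read_state()['tool_rot'].round(4))"
```

```text
t13.12 tcp [512.3 -75.8  35.9] yaw 102.11 F [ 0.   0.7 -3. ] w 39.6 j [ -20.   24.  103.   -2.   54. -121.]
roll 0.01 now-axes [10.   0.5 -1.5] after-roll 9.9 0.5 -1.9
[[-0.0386 -0.2098  0.977 ]
 [-0.0121  0.9777  0.2095]
 [-0.9992 -0.0037 -0.0403]]
```

Request:
{"op": "move_arm", "data": {"targets": [{"linear":[5,0,-1],"roll":0},{"linear":[3,0,-1],"roll":0},{"linear":[1,0,0],"roll":0},{"linear":[1,0,0],"roll":0},{"linear":[0,0,0],"roll":0}]}}

```text
time: 13.75
ee_pos: [510.1, -76.6, 26.3]
tool_rot: [[-0.038, -0.21, 0.977], [-0.012, 0.978, 0.209], [-0.999, -0.004, -0.039]]
contact_force: [-0.3, 0.2, -2.1]
grip_width: 39.9
```

```bash
python3 -c "
from h import *
go((510.3,-75.8,26),102.1)
print(manip.read_state()['tool_rot'].round(4))"
```

```text
t13.75 tcp [510.1 -76.6  26.3] yaw 102.10 F [-0.3  0.2 -2.1] w 39.9 j [ -20.   25.  104.   -2.   53. -121.]
roll -0.0 now-axes [0.2 0.8 0.4] after-roll 0.3 0.8 0.3
[[-0.0376 -0.2096  0.9771]
 [-0.0125  0.9778  0.2093]
 [-0.9992 -0.0043 -0.0394]]
```

Request:
{"op": "move_arm", "data": {"targets": [{"linear":[1,0,0],"roll":0},{"linear":[0.5,0,0],"roll":0}]}}

```text
time: 14.0
ee_pos: [510.2, -76.6, 26.2]
tool_rot: [[-0.037, -0.21, 0.977], [-0.013, 0.978, 0.21], [-0.999, -0.005, -0.039]]
contact_force: [-2.5, 0.1, 2.7]
grip_width: 40.2
```

Request:
{"op": "move_arm", "data": {"targets": [{"linear":[0,0,0],"roll":0},{"linear":[0,0,0],"roll":0},{"linear":[0,0,0],"roll":0},{"linear":[0,0,0],"roll":0},{"linear":[-5,0,0],"roll":0},{"linear":[-20,0,0],"roll":0},{"linear":[-35,0,-2],"roll":0},{"linear":[-40,0,-2],"roll":0},{"linear":[-20,0,0],"roll":0},{"linear":[0,0,0],"roll":0}], "fingers": 0}}

```text
time: 15.25
ee_pos: [511.4, -76.1, 150.8]
tool_rot: [[-0.035, -0.21, 0.977], [-0.013, 0.978, 0.209], [-0.999, -0.006, -0.037]]
contact_force: [0.0, 0.4, 0.0]
grip_width: 93.0
```

```bash
python3 -c "
from h import *
im,d,K,T=snap('wrist'); cv2.imwrite('pics/w3.png',im); np.savez('w3.npz',im=im,d=d,K=K,T=T)
go((645,-220.7,160),111.5)
print(manip.read_state()['tool_rot'].round(4))"
```

```text
t15.30 tcp [510.9 -75.9 149.9] yaw 102.11 F [ 0.2  0.6 -0.6] w 93.2 j [ -20.   16.   97.   -2.   69. -121.]
roll -9.39 now-axes [ -13.2 -169.7  100.3] after-roll -10.1 -183.8 71.7
[[-0.037  -0.2098  0.9771]
 [-0.0127  0.9777  0.2094]
 [-0.9992 -0.0047 -0.0388]]
```

View pics/w3.png

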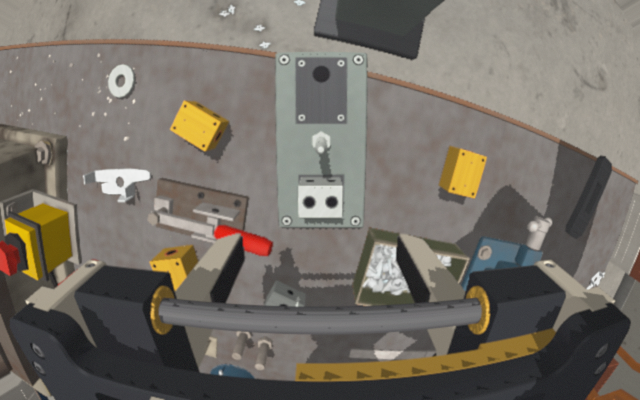

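```bash
python3 -c "
from h import *
Z=np.load('w3.npz'); im,d,K,T=[Z[k] for k in('im','d','K','T')]
print(wray([(309,202),(332,202)],K,T,55).mean(0).round(1), 'target 510.3 -75.8')
"
```

```text
[509.3 -76.9  55. ] target 510.3 -75.8
```

Request:
{"op": "move_arm", "data": {"targets": [{"linear":[-2,0,0],"roll":-9.4},{"linear":[0,0,0],"roll":0},{"linear":[-2,-25,10],"roll":0},{"linear":[-2,-35,14],"roll":0},{"linear":[-2,-35,14],"roll":0},{"linear":[-2,-35,14],"roll":0},{"linear":[-2,-30,10],"roll":0},{"linear":[0,-10,0],"roll":0},{"linear":[0,0,0],"roll":0}]}}

```text
time: 16.42
ee_pos: [627.3, -212.4, 145.4]
tool_rot: [[-0.055, -0.347, 0.936], [-0.004, 0.938, 0.348], [-0.998, 0.016, -0.053]]
contact_force: [0.5, -0.3, -0.1]
grip_width: 93.4
```

```bash
python3 -c "
from h import *
im,d,K,T=snap('wrist'); cv2.imwrite('pics/w4.png',im); np.savez('w4.npz',im=im,d=d,K=K,T=T)
go((645,-220.7,160),111.5)
print(manip.read_state()['tool_rot'].round(4))"
```

```text
t16.48 tcp [ 627.  -211.9  145.4] yaw 110.37 F [-0.1  0.5 -0.9] w 93.1 j [ -27.   31.   74.   -2.   78. -137.]
roll -1.13 now-axes [-15.5 -14.3  13. ] after-roll -14.6 -14.8 13.5
[[-0.0557 -0.348   0.9358]
 [-0.0036  0.9374  0.3483]
 [-0.9984  0.016  -0.0534]]
```

View pics/w4.png

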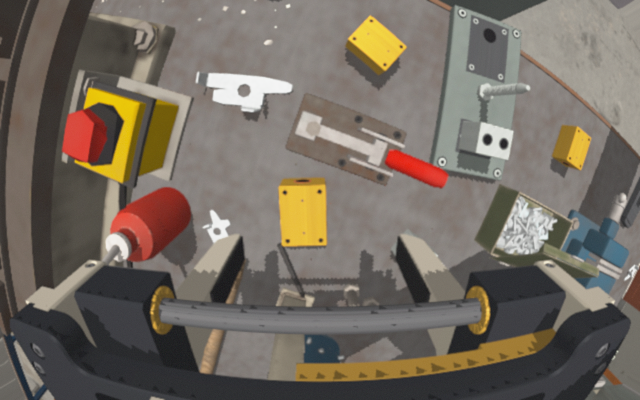

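```bash
python3 -c "
from h import *
Z=np.load('w4.npz'); im,d,K,T=[Z[k] for k in('im','d','K','T')]
hsv=cv2.cvtColor(im,cv2.COLOR_BGR2HSV)
m=cv2.inRange(hsv,(15,110,190),(32,255,255)); m[:170]=0;m[260:]=0;m[:,:270]=0;m[:,340:]=0
v,u=np.nonzero(m); p=wray(np.c_[u,v],K,T,40)[:,:2].astype(np.float32)
print(len(u),u.min(),u.max(),v.min(),v.max(),cv2.minAreaRect(p))
"
```

```text
2711 278 326 184 245 ((643.7168579101562, -222.06143188476562), (59.718868255615234, 43.45744323730469), 21.869686126708984)
```

Request:
{"op": "move_arm", "data": {"targets": [{"linear":[-5,-7,6],"roll":-1.1},{"linear":[0,-5,5],"roll":0},{"linear":[0,0,0],"roll":0},{"linear":[0,0,0],"roll":0}]}}

```text
time: 16.98
ee_pos: [642.2, -217.1, 150.9]
tool_rot: [[-0.055, -0.368, 0.928], [-0.003, 0.93, 0.369], [-0.998, 0.017, -0.053]]
contact_force: [-0.8, 0.1, -0.6]
grip_width: 92.8
```

```bash
python3 -c "
from h import *
go((645,-220.7,10),111.5)
print(manip.read_state()['tool_rot'].round(4))"
```

```text
t16.98 tcp [ 642.2 -217.1  150.9] yaw 111.61 F [-0.8  0.1 -0.6] w 92.8 j [ -27.   32.   71.   -2.   80. -138.]
roll 0.11 now-axes [140.5  -6.8   8.7] after-roll 140.9 -4.4 1.3
[[-0.0553 -0.3682  0.9281]
 [-0.0034  0.9296  0.3686]
 [-0.9985  0.0173 -0.0527]]
```

Request:
{"op": "move_arm", "data": {"targets": [{"linear":[25,-4,2],"roll":0},{"linear":[30,-4,2],"roll":0},{"linear":[30,-3,2],"roll":0},{"linear":[20,-2,2],"roll":0},{"linear":[8,0,0],"roll":0},{"linear":[0,0,0],"roll":0}]}}

```text
time: 17.73
ee_pos: [649.4, -226.5, 36.6]
tool_rot: [[-0.052, -0.369, 0.928], [-0.005, 0.929, 0.369], [-0.999, 0.014, -0.05]]
contact_force: [0.1, 0.4, 0.4]
grip_width: 93.0
```

```bash
python3 -c "
from h import *
go((644.4,-221.4,10),111.7)
print(manip.read_state()['tool_rot'].round(4))"
```

```text
t17.73 tcp [ 649.4 -226.5   36.6] yaw 111.65 F [0.1 0.4 0.4] w 93.0 j [ -28.   39.   76.   -2.   68. -139.]
roll -0.05 now-axes [26.8  6.2 -1.4] after-roll 26.6 6.6 -2.8
[[-0.0519 -0.3688  0.928 ]
 [-0.0051  0.9294  0.3691]
 [-0.9986  0.0144 -0.0501]]
```

Request:
{"op": "move_arm", "data": {"targets": [{"linear":[5,4,-1],"roll":0},{"linear":[10,2,0],"roll":0},{"linear":[6,0,0],"roll":0},{"linear":[2,0,0],"roll":0},{"linear":[0,0,0],"roll":0}]}}

```text
time: 18.35
ee_pos: [646.3, -221.6, 15.1]
tool_rot: [[-0.048, -0.369, 0.928], [-0.007, 0.929, 0.369], [-0.999, 0.011, -0.047]]
contact_force: [-0.3, -0.1, -0.4]
grip_width: 92.6
```

```bash
python3 -c "
from h import *
go((644.4,-221.4,10),111.7)
print(manip.read_state()['tool_rot'].round(4))"
```

```text
t18.35 tcp [ 646.3 -221.6   15.1] yaw 111.67 F [-0.3 -0.1 -0.4] w 92.6 j [ -27.   40.   78.   -2.   65. -138.]
roll -0.03 now-axes [ 5.2  0.8 -1.5] after-roll 5.1 0.9 -1.7
[[-0.0479 -0.3692  0.9281]
 [-0.0072  0.9293  0.3693]
 [-0.9988  0.011  -0.0472]]
```

Request:
{"op": "move_arm", "data": {"targets": [{"linear":[4,1,-1],"roll":0},{"linear":[1,0,0],"roll":0},{"linear":[0,0,0],"roll":0}]}}

```text
time: 18.73
ee_pos: [644.9, -221.2, 10.1]
tool_rot: [[-0.047, -0.369, 0.928], [-0.007, 0.929, 0.369], [-0.999, 0.011, -0.047]]
contact_force: [-0.2, 0.6, 0.2]
grip_width: 93.0
```

Request:
{"op": "move_arm", "data": {"targets": [{"linear":[0,0,0],"roll":0},{"linear":[0,0,0],"roll":0},{"linear":[0,0,0],"roll":0},{"linear":[0,0,0],"roll":0},{"linear":[0,0,0],"roll":0},{"linear":[0,0,0],"roll":0}], "fingers": 1, "grip_force": 45}}

```text
time: 19.48
ee_pos: [645.2, -221.3, 10.6]
tool_rot: [[-0.047, -0.369, 0.928], [-0.008, 0.929, 0.369], [-0.999, 0.01, -0.046]]
contact_force: [-0.2, -0.1, 0.6]
grip_width: 44.3
```

Request:
{"op": "move_arm", "data": {"targets": [{"linear":[-10,0,0],"roll":0},{"linear":[-25,0,-1],"roll":0},{"linear":[-30,0,-2],"roll":0},{"linear":[-30,0,-2],"roll":0},{"linear":[-30,0,-2],"roll":0},{"linear":[-10,0,0],"roll":0},{"linear":[0,0,0],"roll":0}]}}

```text
time: 20.35
ee_pos: [641.5, -220.9, 144.7]
tool_rot: [[-0.058, -0.369, 0.928], [-0.002, 0.929, 0.369], [-0.998, 0.02, -0.055]]
contact_force: [-0.7, -0.2, -5.8]
grip_width: 44.1
```

```bash
python3 -c "
from h import *
go((411.1,-97.4,160),102.1)
print(manip.read_state()['tool_rot'].round(4))"
```

```text
t20.35 tcp [ 641.5 -220.9  144.7] yaw 111.65 F [-0.7 -0.2 -5.8] w 44.1 j [ -28.   33.   71.   -2.   79. -139.]
roll 9.55 now-axes [  -2.1  200.1 -169. ] after-roll -15.3 169.1 -199.4
[[-0.0581 -0.3689  0.9277]
 [-0.0015  0.9293  0.3694]
 [-0.9983  0.0201 -0.0546]]
```

Request:
{"op": "move_arm", "data": {"targets": [{"linear":[-5,0,0],"roll":9.5},{"linear":[0,15,-18],"roll":0},{"linear":[0,24,-28],"roll":0},{"linear":[0,24,-28],"roll":0},{"linear":[0,24,-28],"roll":0},{"linear":[0,24,-28],"roll":0},{"linear":[0,24,-28],"roll":0},{"linear":[0,20,-22],"roll":0},{"linear":[0,8,-10],"roll":0},{"linear":[0,0,0],"roll":0}]}}

```text
time: 21.6
ee_pos: [408.1, -92.8, 149.3]
tool_rot: [[-0.081, -0.204, 0.976], [0.01, 0.979, 0.206], [-0.997, 0.027, -0.077]]
contact_force: [0.2, 0.1, -4.3]
grip_width: 43.8
```

```bash
python3 -c "
from h import *
im,d,K,T=snap('wrist'); cv2.imwrite('pics/w5.png',im); np.savez('w5.npz',im=im,d=d,K=K,T=T)
go((411.1,-97.4,160),102.1)
print(manip.read_state()['tool_rot'].round(4))"
```

```text
t21.65 tcp [408.7 -93.2 149.3] yaw 101.79 F [ 0.1 -0.3 -6. ] w 43.9 j [ -27.    8.  107.   -2.   69. -128.]
roll -0.31 now-axes [-10.9  -4.4   0.6] after-roll -10.7 -4.6 1.4
[[-0.0803 -0.2042  0.9756]
 [ 0.0103  0.9786  0.2057]
 [-0.9967  0.0265 -0.0764]]
```

View pics/w5.png

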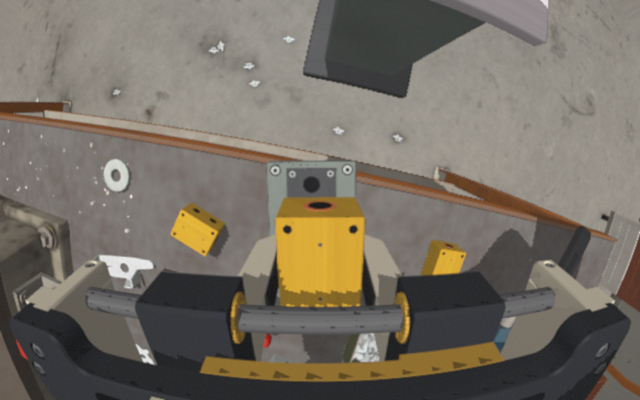

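Request:
{"op": "move_arm", "data": {"targets": [{"linear":[10,-5,3],"roll":-0.3},{"linear":[25,-1,3],"roll":0},{"linear":[25,-1,2],"roll":0},{"linear":[20,-1,2],"roll":0},{"linear":[10,0,0],"roll":0},{"linear":[0,0,0],"roll":0}]}}

```text
time: 22.4
ee_pos: [419.9, -103.4, 52.9]
tool_rot: [[-0.076, -0.209, 0.975], [0.008, 0.978, 0.21], [-0.997, 0.024, -0.073]]
contact_force: [-0.4, 0.4, -4.9]
grip_width: 44.0
```

```bash
python3 -c "
from h import *
go((411.1,-97.4,27),102.1)
print(manip.read_state()['tool_rot'].round(4))"
```

```text
t22.40 tcp [ 419.9 -103.4   52.9] yaw 102.06 F [-0.4  0.4 -4.9] w 44.0 j [ -27.   17.  112.   -2.   55. -128.]
roll -0.04 now-axes [26.5  7.1 -5.4] after-roll 25.9 7.7 -7.3
[[-0.0763 -0.2088  0.975 ]
 [ 0.008   0.9777  0.21  ]
 [-0.9971  0.0239 -0.0729]]
```

Request:
{"op": "move_arm", "data": {"targets": [{"linear":[3,5,-5],"roll":0},{"linear":[5,2,-2],"roll":0},{"linear":[5,0,0],"roll":0},{"linear":[3,0,0],"roll":0},{"linear":[0,0,0],"roll":0}]}}

```text
time: 23.02
ee_pos: [411.3, -98.4, 38.3]
tool_rot: [[-0.073, -0.209, 0.975], [0.006, 0.978, 0.21], [-0.997, 0.021, -0.07]]
contact_force: [0.3, -0.5, -5.1]
grip_width: 43.5
```

```bash
python3 -c "
from h import *
go((411.1,-97.4,27),102.1)
print(manip.read_state()['tool_rot'].round(4))"
```

```text
t23.02 tcp [411.3 -98.4  38.3] yaw 102.08 F [ 0.3 -0.5 -5.1] w 43.5 j [ -27.   17.  115.   -2.   52. -128.]
roll -0.02 now-axes [11.3  0.8  0.8] after-roll 11.3 1.0 -0.0
[[-0.0726 -0.2092  0.9752]
 [ 0.0061  0.9776  0.2102]
 [-0.9973  0.0212 -0.0697]]
```

Request:
{"op": "move_arm", "data": {"targets": [{"linear":[4,0,1],"roll":0},{"linear":[4,0,0],"roll":0},{"linear":[2,0,0],"roll":0},{"linear":[1,0,0],"roll":0},{"linear":[0,0,0],"roll":0}]}}

```text
time: 23.65
ee_pos: [411.9, -98.3, 26.6]
tool_rot: [[-0.072, -0.209, 0.975], [0.006, 0.978, 0.21], [-0.997, 0.021, -0.069]]
contact_force: [0.8, 0.5, -5.6]
grip_width: 43.8
```

```bash
python3 -c "
from h import *
go((411.1,-97.4,27),102.1)
print(manip.read_state()['tool_rot'].round(4))"
```

```text
t23.65 tcp [411.9 -98.3  26.6] yaw 102.08 F [ 0.8  0.5 -5.6] w 43.8 j [ -27.   18.  115.   -2.   50. -128.]
roll -0.02 now-axes [-0.4  1.  -0.6] after-roll -0.4 1.0 -0.6
[[-0.0722 -0.2092  0.9752]
 [ 0.0058  0.9776  0.2102]
 [-0.9974  0.0209 -0.0693]]
```

Request:
{"op": "move_arm", "data": {"targets": [{"linear":[1,0,-1],"roll":0},{"linear":[0.5,0,0],"roll":0},{"linear":[0.5,0,0],"roll":0}]}}

```text
time: 24.02
ee_pos: [411.6, -98.5, 26.0]
tool_rot: [[-0.07, -0.209, 0.975], [0.005, 0.978, 0.21], [-0.998, 0.02, -0.067]]
contact_force: [-2.6, 1.1, 4.1]
grip_width: 44.1
```

Request:
{"op": "move_arm", "data": {"targets": [{"linear":[0,0,0],"roll":0},{"linear":[0,0,0],"roll":0},{"linear":[0,0,0],"roll":0},{"linear":[0,0,0],"roll":0},{"linear":[-5,0,0],"roll":0},{"linear":[-15,0,0],"roll":0},{"linear":[-25,0,-2],"roll":0},{"linear":[-30,0,-2],"roll":0},{"linear":[-30,0,-2],"roll":0},{"linear":[-20,0,0],"roll":0},{"linear":[-5,0,0],"roll":0},{"linear":[0,0,0],"roll":0}], "fingers": 0}}

```text
time: 25.52
ee_pos: [415.2, -101.1, 161.3]
tool_rot: [[-0.069, -0.209, 0.975], [0.004, 0.978, 0.21], [-0.998, 0.018, -0.066]]
contact_force: [0.3, -0.0, 0.2]
grip_width: 92.9
```

```bash
python3 -c "
from h import *
im,d,K,T=snap('wrist'); cv2.imwrite('pics/w6.png',im); np.savez('w6.npz',im=im,d=d,K=K,T=T)
go((437.3,299,150),76.7)
print(manip.read_state()['tool_rot'].round(4))"
```

```text
t25.57 tcp [ 415. -101.  161.] yaw 102.08 F [-0.2  0.4 -0.4] w 92.8 j [ -27.    8.  106.   -2.   70. -129.]
roll 25.38 now-axes [ 11.2 386.2 106.5] after-roll 11.0 394.4 -70.4
[[-0.0692 -0.2093  0.9754]
 [ 0.0042  0.9777  0.2101]
 [-0.9976  0.0187 -0.0668]]
```

View pics/w6.png

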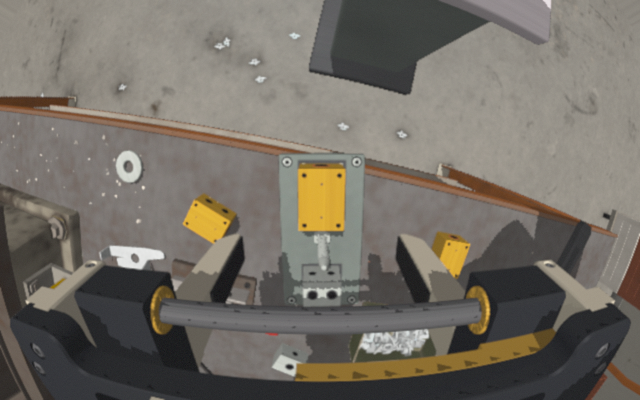

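Request:
{"op": "move_arm", "data": {"targets": [{"linear":[0,0,0],"roll":6.3},{"linear":[0,0,0],"roll":6.3},{"linear":[0,0,0],"roll":6.3},{"linear":[0,0,0],"roll":6.3},{"linear":[0,0,0],"roll":0}]}}

```text
time: 26.2
ee_pos: [411.7, -99.4, 155.7]
tool_rot: [[-0.079, 0.238, 0.968], [0.009, 0.971, -0.238], [-0.997, -0.01, -0.079]]
contact_force: [0.5, -0.2, -0.0]
grip_width: 93.1
```

Request:
{"op": "move_arm", "data": {"targets": [{"linear":[0,20,-4],"roll":0},{"linear":[0,35,-6],"roll":0},{"linear":[0,40,-7],"roll":0},{"linear":[0,40,-7],"roll":0},{"linear":[0,40,-7],"roll":0},{"linear":[0,40,-7],"roll":0},{"linear":[0,40,-7],"roll":0},{"linear":[0,40,-7],"roll":0},{"linear":[0,40,-7],"roll":0},{"linear":[0,30,-5],"roll":0},{"linear":[0,10,-2],"roll":0},{"linear":[0,0,0],"roll":0}]}}

```text
time: 27.7
ee_pos: [429.7, 291.2, 149.7]
tool_rot: [[-0.092, 0.211, 0.973], [0.008, 0.977, -0.211], [-0.996, -0.012, -0.091]]
contact_force: [-0.9, -0.3, 0.3]
grip_width: 92.7
```

```bash
python3 -c "
from h import *
im,d,K,T=snap('wrist'); cv2.imwrite('pics/w7.png',im); np.savez('w7.npz',im=im,d=d,K=K,T=T)
im,d,K,T=snap('top'); cv2.imwrite('pics/t7.png',im[110:255,165:475].repeat(2,0).repeat(2,1)); np.savez('t7.npz',im=im,d=d,K=K,T=T)
go((437.3,299,150),76.7)
print(manip.read_state()['tool_rot'].round(4))"
```

```text
t27.80 tcp [429.9 290.4 149.9] yaw 77.71 F [-0.8  0.  -0.4] w 93.0 j [ 20.  18.  94.   2.  73. -58.]
roll 1.01 now-axes [-0.7 10.   5.3] after-roll -0.1 10.1 5.2
[[-0.0913  0.2128  0.9728]
 [ 0.0076  0.977  -0.213 ]
 [-0.9958 -0.012  -0.0908]]
```

View pics/w7.png

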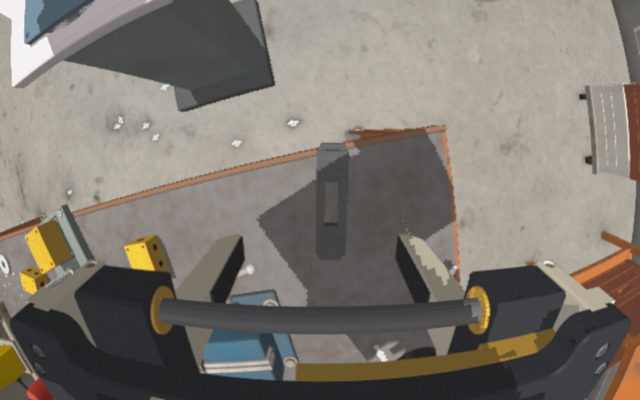

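View pics/t7.png

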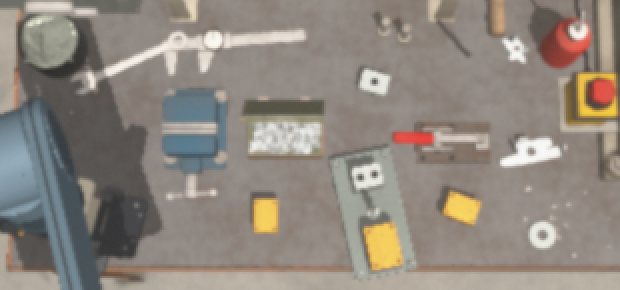

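Request:
{"op": "move_arm", "data": {"targets": [{"linear":[3,5,3],"roll":0.5},{"linear":[3,5,2],"roll":0.5},{"linear":[3,0,0],"roll":0},{"linear":[3,0,0],"roll":0},{"linear":[3,0,0],"roll":0},{"linear":[3,0,0],"roll":0},{"linear":[3,0,0],"roll":0},{"linear":[3,0,0],"roll":0},{"linear":[3,0,0],"roll":0},{"linear":[3,0,0],"roll":0}]}}

```text
time: 29.05
ee_pos: [435.1, 297.3, 117.6]
tool_rot: [[-0.091, 0.234, 0.968], [0.007, 0.972, -0.234], [-0.996, -0.014, -0.09]]
contact_force: [0.5, 0.0, -0.9]
grip_width: 92.8
```

```bash
python3 - <<'E'
from h import *
go((437.3,299,120),76.7)
print(manip.read_state()['tool_rot'].round(4))
Z=np.load('t7.npz'); im,d,K,T=[Z[k] for k in('im','d','K','T')]
P=unproj(d,K,T); hsv=cv2.cvtColor(im,cv2.COLOR_BGR2HSV)
m=(cv2.inRange(hsv,(15,110,120),(30,255,255))>0); m[:, :340]=0;m[:,370:]=0;m[:215]=0;m[255:]=0
q=P[m&(abs(P[...,2]-55)<7)]; print('brass',len(q),q[:,2].mean(),cv2.minAreaRect(q[:,:2].astype(np.float32)))
m=(cv2.inRange(hsv,(0,0,180),(180,50,255))>0); m[:, :335]=0;m[:,365:]=0;m[:187]=0;m[208:]=0
q=P[(abs(P[...,2]-55)<7)]; q=q[(abs(q[:,0]-510)<40)&(abs(q[:,1]+76)<40)]; print('pack',len(q),q[:,2].mean(),cv2.minAreaRect(q[:,:2].astype(np.float32)))
q=P[(P[...,2]>65)&(P[...,2]<110)];q=q[(abs(q[:,0]-460)<30)&(abs(q[:,1]+86)<30)]; print('stud',q.round(1).tolist())
# strap from wrist w7
Z=np.load('w7.npz'); im,d,K,T=[Z[k] for k in('im','d','K','T')]
cv2.imwrite('pics/w7c.png',cv2.resize(im[135:265,290:375],None,fx=4.5,fy=4.5,interpolation=cv2.INTER_CUBIC))
E
```

```text
t29.05 tcp [435.1 297.3 117.6] yaw 76.48 F [ 0.5  0.  -0.9] w 92.8 j [ 21.  20.  96.   2.  69. -57.]
roll -0.22 now-axes [-2.6  2.2  1.6] after-roll -2.4 2.2 1.8
[[-0.0911  0.2338  0.968 ]
 [ 0.0074  0.9722 -0.2341]
 [-0.9958 -0.0141 -0.0903]]
brass 334 53.80447569392685 ((411.9596862792969, -98.314208984375), (59.56045150756836, 44.07095718383789), 11.90930461883545)
pack 150 53.921907302937385 ((509.8933410644531, -76.79161834716797), (30.389087677001953, 40.190216064453125), 13.266948699951172)
stud [[464.7, -85.9, 79.6], [464.0, -88.2, 87.1], [461.6, -82.9, 83.6], [460.7, -85.1, 92.8], [460.7, -87.8, 92.8], [461.4, -91.0, 85.0], [458.7, -82.8, 85.6], [458.5, -85.4, 87.9], [458.1, -87.9, 91.4], [459.1, -91.3, 80.1], [456.4, -83.1, 80.1], [456.1, -85.7, 83.0], [456.2, -88.4, 82.4]]
```

View pics/w7c.png

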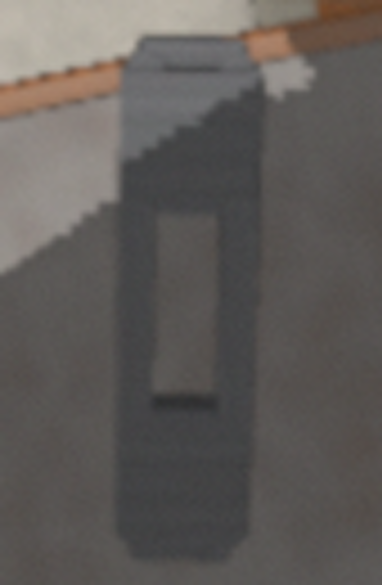

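```bash
python3 - <<'E'
from h import *
Z=np.load('w7.npz'); im,d,K,T=[Z[k] for k in('im','d','K','T')]
c=np.array([(158,212),(218,212),(217,410),(152,410)])/4.5+[290,135]-0.4
p=wray(c,K,T,14)[:,:2]; print(p.round(1).tolist(),p.mean(0)); a=(p[2]+p[3]-p[0]-p[1]); print(np.degrees(np.arctan2(a[1],a[0])),np.linalg.norm(a)/2)
o=np.array([(122,180),(260,180),(252,430),(118,430)])/4.5+[290,135]-0.4
p=wray(o,K,T,14)[:,:2]; print(p.round(1).tolist()); a=(p[2]+p[3]-p[0]-p[1]); print(np.degrees(np.arctan2(a[1],a[0])))
E
```

```text
[[411.8, 297.6], [414.6, 310.8], [460.2, 301.4], [457.1, 286.6]] [435.91183357 299.09080808]
-12.641339536215535 46.560807431473826
[[403.0, 291.2], [409.4, 321.5], [466.7, 308.4], [460.2, 277.8]]
-12.987320538212481
```

Request:
{"op": "move_arm", "data": {"targets": [{"linear":[15,2,2],"roll":-0.5},{"linear":[20,0,2],"roll":0},{"linear":[20,0,2],"roll":0},{"linear":[20,0,2],"roll":0},{"linear":[12,0,1],"roll":0},{"linear":[4,0,0],"roll":0},{"linear":[0,0,0],"roll":0}]}}

```text
time: 29.92
ee_pos: [435.4, 298.0, 19.4]
tool_rot: [[-0.093, 0.223, 0.97], [0.007, 0.975, -0.223], [-0.996, -0.014, -0.092]]
contact_force: [1.1, 0.8, -0.7]
grip_width: 93.3
```

```bash
python3 -c "
from h import *
go((436.3,299,3),77)
print(manip.read_state()['tool_rot'].round(4))"
```

```text
t29.93 tcp [435.4 298.   19.4] yaw 77.10 F [ 1.1  0.8 -0.7] w 93.3 j [ 21.  27. 101.   3.  57. -58.]
roll 0.1 now-axes [16.3  1.4  2.2] after-roll 16.4 1.2 0.7
[[-0.0925  0.2232  0.9704]
 [ 0.0069  0.9747 -0.2235]
 [-0.9957 -0.014  -0.0917]]
```

Request:
{"op": "move_arm", "data": {"targets": [{"linear":[6,1,1],"roll":0},{"linear":[5,0,1],"roll":0},{"linear":[3,0,0],"roll":0},{"linear":[1,0,0],"roll":0},{"linear":[0,0,0],"roll":0}]}}

```text
time: 30.55
ee_pos: [437.5, 299.2, 4.8]
tool_rot: [[-0.089, 0.223, 0.971], [0.008, 0.975, -0.223], [-0.996, -0.012, -0.089]]
contact_force: [0.2, -0.7, -0.2]
grip_width: 93.0
```

```bash
python3 -c "
from h import *
go((436.3,299,3),77)
print(manip.read_state()['tool_rot'].round(4))"
```

```text
t30.55 tcp [437.5 299.2   4.8] yaw 77.11 F [ 0.2 -0.7 -0.2] w 93.0 j [ 21.  29. 101.   3.  55. -58.]
roll 0.11 now-axes [ 1.9 -0.5 -1. ] after-roll 1.8 -0.5 -1.1
[[-0.0894  0.2231  0.9707]
 [ 0.0081  0.9747 -0.2233]
 [-0.996  -0.0121 -0.089 ]]
```

Good enough; settle a little lower and grip.

Request:
{"op": "move_arm", "data": {"targets": [{"linear":[1.5,0,-1],"roll":0},{"linear":[0,0,0],"roll":0}]}}

```text
time: 30.8
ee_pos: [436.4, 299.5, 3.5]
tool_rot: [[-0.089, 0.223, 0.971], [0.008, 0.975, -0.223], [-0.996, -0.012, -0.089]]
contact_force: [-0.0, -0.5, -0.3]
grip_width: 93.1
```

Request:
{"op": "move_arm", "data": {"targets": [{"linear":[0,0,0],"roll":0},{"linear":[0,0,0],"roll":0},{"linear":[0,0,0],"roll":0},{"linear":[0,0,0],"roll":0},{"linear":[0,0,0],"roll":0},{"linear":[0,0,0],"roll":0},{"linear":[0,0,0],"roll":0}], "fingers": 1, "grip_force": 45}}

```text
time: 31.68
ee_pos: [436.6, 299.6, 3.7]
tool_rot: [[-0.089, 0.223, 0.971], [0.008, 0.975, -0.223], [-0.996, -0.012, -0.088]]
contact_force: [-0.4, -0.0, 0.0]
grip_width: 31.2
```

Request:
{"op": "move_arm", "data": {"targets": [{"linear":[-5,0,0],"roll":0},{"linear":[-10,0,-1],"roll":0},{"linear":[-20,0,-2],"roll":0},{"linear":[-20,0,-2],"roll":0},{"linear":[-20,0,-2],"roll":0},{"linear":[-20,0,-2],"roll":0},{"linear":[-20,0,-2],"roll":0},{"linear":[-20,0,-2],"roll":0},{"linear":[-10,0,0],"roll":0},{"linear":[0,0,0],"roll":0}]}}

```text
time: 32.92
ee_pos: [435.6, 300.8, 157.5]
tool_rot: [[-0.089, 0.223, 0.971], [0.008, 0.975, -0.223], [-0.996, -0.012, -0.089]]
contact_force: [-0.5, 0.0, -2.5]
grip_width: 31.4
```

```bash
python3 -c "
from h import *
im,d,K,T=snap('wrist'); cv2.imwrite('pics/w8.png',im); np.savez('w8.npz',im=im,d=d,K=K,T=T)
go((467,-85.4,160),102.1)
print(manip.read_state()['tool_rot'].round(4))"
```

```text
t32.98 tcp [435.3 300.7 156.9] yaw 77.12 F [-0.7  0.4 -2. ] w 31.4 j [ 21.  18.  93.   2.  74. -57.]
roll -24.98 now-axes [  -8.8 -369.3  116.7] after-roll -3.1 -384.2 -49.9
[[-0.0901  0.223   0.9707]
 [ 0.0075  0.9747 -0.2232]
 [-0.9959 -0.0128 -0.0895]]
```

View pics/w8.png

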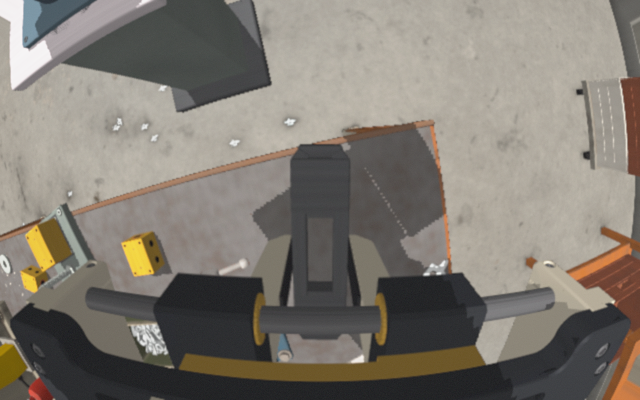

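Request:
{"op": "move_arm", "data": {"targets": [{"linear":[0,0,0],"roll":-3},{"linear":[0,0,0],"roll":-4},{"linear":[0,0,0],"roll":-4},{"linear":[0,0,0],"roll":-4},{"linear":[0,0,0],"roll":-4},{"linear":[0,0,0],"roll":-4},{"linear":[0,0,0],"roll":-2},{"linear":[0,-10,-1],"roll":0},{"linear":[0,-20,-3],"roll":0},{"linear":[0,-25,-3],"roll":0},{"linear":[0,-25,-3],"roll":0},{"linear":[0,-25,-3],"roll":0}]}}

```text
time: 34.48
ee_pos: [440.5, 186.8, 146.7]
tool_rot: [[-0.105, -0.22, 0.97], [-0.0, 0.975, 0.221], [-0.994, 0.023, -0.103]]
contact_force: [0.1, 0.1, -1.5]
grip_width: 31.3
```

Request:
{"op": "move_arm", "data": {"targets": [{"linear":[0,-25,-3],"roll":0},{"linear":[0,-25,-3],"roll":0},{"linear":[0,-25,-3],"roll":0},{"linear":[0,-25,-3],"roll":0},{"linear":[0,-25,-3],"roll":0},{"linear":[0,-25,-3],"roll":0}]}}

```text
time: 35.22
ee_pos: [453.5, 23.5, 145.7]
tool_rot: [[-0.105, -0.211, 0.972], [-0.002, 0.977, 0.212], [-0.994, 0.021, -0.103]]
contact_force: [0.4, 0.4, -2.5]
grip_width: 31.6
```

```bash
python3 -c "
from h import *
go((467,-85.4,160),102.1)
print(manip.read_state()['tool_rot'].round(4))"
```

```text
t35.23 tcp [453.5  23.5 145.7] yaw 102.19 F [ 0.4  0.4 -2.5] w 31.6 j [ -10.   13.  102.   -1.   71. -112.]
roll 0.09 now-axes [ -15.5 -109.   -11.4] after-roll -14.3 -109.3 -9.6
[[-0.1051 -0.211   0.9718]
 [-0.0018  0.9773  0.212 ]
 [-0.9945  0.0205 -0.1031]]
```

Request:
{"op": "move_arm", "data": {"targets": [{"linear":[-4,-20,-2],"roll":0},{"linear":[-3,-25,-2],"roll":0},{"linear":[-2,-25,-2],"roll":0},{"linear":[-1,-20,-1],"roll":0},{"linear":[0,-12,0],"roll":0},{"linear":[0,-4,0],"roll":0},{"linear":[0,0,0],"roll":0}]}}

```text
time: 36.1
ee_pos: [465.7, -92.7, 154.7]
tool_rot: [[-0.106, -0.2, 0.974], [-0.002, 0.98, 0.2], [-0.994, 0.019, -0.104]]
contact_force: [-0.0, 0.2, -2.2]
grip_width: 31.2
```

```bash
python3 -c "
from h import *
im,d,K,T=snap('wrist'); cv2.imwrite('pics/w9.png',im); np.savez('w9.npz',im=im,d=d,K=K,T=T)
go((467,-85.4,140),102.1)
print(manip.read_state()['tool_rot'].round(4))
cv2.imwrite('pics/w9c.png',cv2.resize(im[100:320,220:420],None,fx=2.7,fy=2.7,interpolation=cv2.INTER_CUBIC))"
```

```text
t36.15 tcp [465.7 -92.5 154.7] yaw 101.53 F [-0.6  0.3 -2.7] w 31.4 j [ -23.   14.   99.   -3.   73. -123.]
roll -0.57 now-axes [14.4  6.4  4.3] after-roll 14.7 6.6 2.8
[[-0.1062 -0.1999  0.974 ]
 [-0.0022  0.9796  0.2008]
 [-0.9943  0.0192 -0.1045]]
```

View pics/w9c.png

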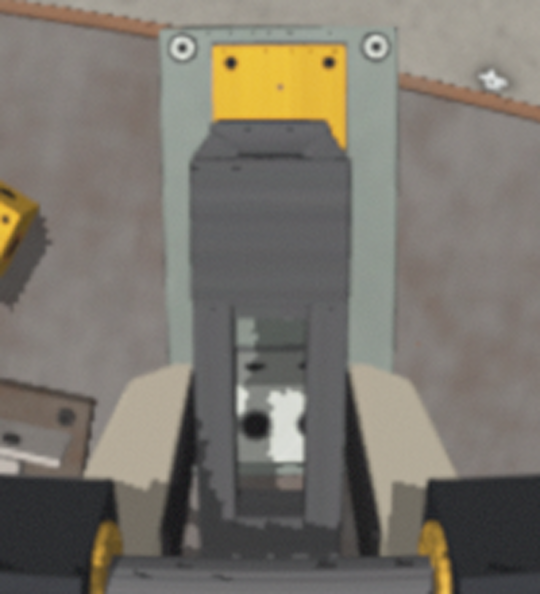

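```bash
python3 - <<'E'
from h import *
Z=np.load('w9.npz'); im,d,K,T=[Z[k] for k in('im','d','K','T')]
c=np.array([(233,303),(308,303),(305,521),(234,518)])/2.7+[220,100]-0.3
p=wray(c,K,T,165.2)[:,:2]; print(p.round(1).tolist(),p.mean(0),np.linalg.norm(p[0]-p[3]),np.linalg.norm(p[0]-p[1])); a=(p[2]+p[3]-p[0]-p[1]); print(np.degrees(np.arctan2(a[1],a[0])))
# drill: stud
print(wpix([(460,-86.8,94),(460,-86.8,22)],K,T))
E
```

```text
[[441.4, -105.9], [438.5, -91.1], [487.4, -81.0], [489.7, -96.6]] [464.2589395  -93.63662414] 49.13156778319471 15.18462619425126
11.319688540495981
[[327.55908263 216.83274011]
 [324.43260174 198.36053653]]
```

Request:
{"op": "move_arm", "data": {"targets": [{"linear":[5,4,2],"roll":-0.6},{"linear":[5,3,2],"roll":0},{"linear":[5,0,1],"roll":0},{"linear":[4,0,0],"roll":0},{"linear":[0,0,0],"roll":0}]}}

```text
time: 36.78
ee_pos: [466.6, -81.8, 133.5]
tool_rot: [[-0.107, -0.214, 0.971], [-0.002, 0.977, 0.215], [-0.994, 0.022, -0.105]]
contact_force: [-0.1, -0.3, -1.8]
grip_width: 31.6
```

```bash
python3 -c "
from h import *
im,d,K,T=snap('wrist'); cv2.imwrite('pics/w10.png',im); np.savez('w10.npz',im=im,d=d,K=K,T=T)
go((468,-84.9,120),102.1)
print(manip.read_state()['tool_rot'].round(4))
print(wpix([(460,-86.8,94),(460,-86.8,22)],K,T))
cv2.imwrite('pics/w10c.png',cv2.resize(im[180:310,280:370],None,fx=4.5,fy=4.5,interpolation=cv2.INTER_CUBIC))"
```

```text
t36.83 tcp [466.7 -81.8 133.7] yaw 102.35 F [-0.4  0.3 -1.9] w 31.2 j [ -22.   15.  100.   -2.   70. -123.]
roll 0.25 now-axes [13.5 -3.6  2. ] after-roll 13.7 -3.3 0.6
[[-0.1072 -0.2138  0.971 ]
 [-0.0016  0.9766  0.2148]
 [-0.9942  0.0215 -0.105 ]]
[[314.19889901 220.40612972]
 [313.86169116 199.78764754]]
```

View pics/w10c.png

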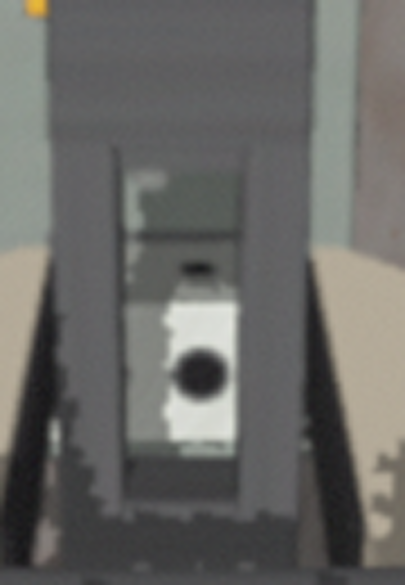

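Request:
{"op": "move_arm", "data": {"targets": [{"linear":[5,-2,1],"roll":0.2},{"linear":[5,-2,1],"roll":0},{"linear":[4,0,0],"roll":0},{"linear":[4,0,0],"roll":0},{"linear":[0,0,0],"roll":0}]}}

```text
time: 37.45
ee_pos: [467.8, -86.1, 114.3]
tool_rot: [[-0.107, -0.21, 0.972], [-0.002, 0.978, 0.211], [-0.994, 0.021, -0.105]]
contact_force: [0.6, -0.8, -2.8]
grip_width: 31.4
```

```bash
python3 -c "
from h import *
im,d,K,T=snap('wrist'); cv2.imwrite('pics/w11.png',im); np.savez('w11.npz',im=im,d=d,K=K,T=T)
go((468,-84.9,100),102.1)
print(manip.read_state()['tool_rot'].round(4))
print(wpix([(460,-86.8,94),(460,-86.8,22)],K,T))
cv2.imwrite('pics/w11c.png',cv2.resize(im[180:310,280:370],None,fx=4.5,fy=4.5,interpolation=cv2.INTER_CUBIC))"
```

```text
t37.50 tcp [468.  -86.1 114.5] yaw 102.10 F [-0.3 -0.8 -2.9] w 31.0 j [ -22.   17.  101.   -3.   68. -123.]
roll -0.0 now-axes [14.4  0.9  1.8] after-roll 14.5 1.2 0.3
[[-0.1066 -0.2095  0.972 ]
 [-0.0019  0.9776  0.2106]
 [-0.9943  0.0206 -0.1046]]
[[321.11302206 227.8575433 ]
 [319.04804373 203.89880933]]
```

View pics/w11c.png

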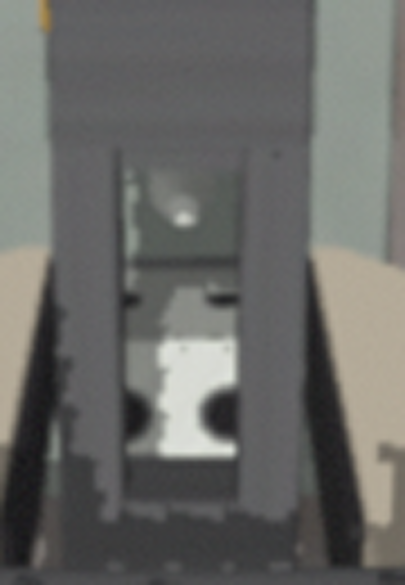

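Request:
{"op": "move_arm", "data": {"targets": [{"linear":[6,0,1],"roll":0},{"linear":[6,0,1],"roll":0},{"linear":[5,0,1],"roll":0},{"linear":[3,0,0],"roll":0},{"linear":[0,0,0],"roll":0}]}}

```text
time: 38.12
ee_pos: [468.9, -85.4, 92.8]
tool_rot: [[-0.106, -0.21, 0.972], [-0.002, 0.978, 0.211], [-0.994, 0.021, -0.104]]
contact_force: [0.9, 0.1, -2.0]
grip_width: 31.6
```

```bash
python3 -c "
from h import *
im,d,K,T=snap('wrist'); cv2.imwrite('pics/w12.png',im); np.savez('w12.npz',im=im,d=d,K=K,T=T)
go((468,-85.4,62),102.1)
print(manip.read_state()['tool_rot'].round(4))
print(wpix([(460,-86.8,94),(460,-86.8,22)],K,T))
cv2.imwrite('pics/w12c.png',cv2.resize(im[180:310,280:370],None,fx=4.5,fy=4.5,interpolation=cv2.INTER_CUBIC))"
```

```text
t38.17 tcp [468.9 -85.4  93. ] yaw 102.11 F [-0.3  0.7 -2.2] w 31.6 j [ -22.   18.  103.   -3.   65. -123.]
roll 0.01 now-axes [30.9 -0.4  2.3] after-roll 31.0 0.2 -0.9
[[-0.1062 -0.2097  0.972 ]
 [-0.002   0.9776  0.2107]
 [-0.9943  0.0205 -0.1043]]
[[321.28731231 236.59300296]
 [319.02387639 208.20822526]]
```

View pics/w12c.png

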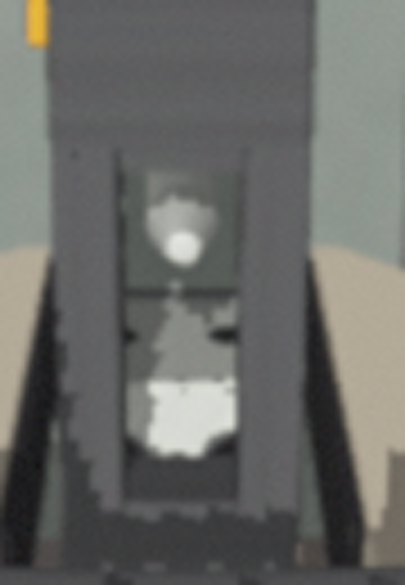

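Request:
{"op": "move_arm", "data": {"targets": [{"linear":[6,0,0.5],"roll":0},{"linear":[7,0,0.5],"roll":0},{"linear":[6,0,0.5],"roll":0},{"linear":[4,0,0],"roll":0},{"linear":[3,0,0],"roll":0},{"linear":[0,0,0],"roll":0}]}}

```text
time: 38.92
ee_pos: [467.6, -85.2, 65.2]
tool_rot: [[-0.106, -0.21, 0.972], [-0.002, 0.978, 0.211], [-0.994, 0.02, -0.104]]
contact_force: [-0.3, -0.3, -1.7]
grip_width: 31.4
```

```bash
python3 -c "
from h import *
go((468,-85.4,60),102.1)
print(manip.read_state()['tool_rot'].round(4))"
```

```text
t38.92 tcp [467.6 -85.2  65.2] yaw 102.10 F [-0.3 -0.3 -1.7] w 31.4 j [ -22.   20.  104.   -3.   61. -123.]
roll 0.0 now-axes [ 5.1 -0.4  0.9] after-roll 5.2 -0.3 0.3
[[-0.1061 -0.2096  0.972 ]
 [-0.002   0.9776  0.2106]
 [-0.9944  0.0204 -0.1042]]
```

Request:
{"op": "move_arm", "data": {"targets": [{"linear":[3,0,0.5],"roll":0},{"linear":[2,0,0],"roll":0},{"linear":[1,0,0],"roll":0},{"linear":[0,0,0],"roll":0}]}}

```text
time: 39.42
ee_pos: [467.9, -85.3, 59.4]
tool_rot: [[-0.105, -0.21, 0.972], [-0.003, 0.978, 0.211], [-0.994, 0.02, -0.103]]
contact_force: [-0.5, 0.3, -0.3]
grip_width: 31.7
```

Request:
{"op": "move_arm", "data": {"targets": [{"linear":[0.7,0,0],"roll":0},{"linear":[0.5,0,0],"roll":0}]}}

```text
time: 39.67
ee_pos: [467.9, -85.3, 58.8]
tool_rot: [[-0.105, -0.21, 0.972], [-0.003, 0.978, 0.211], [-0.995, 0.019, -0.103]]
contact_force: [-1.9, 0.4, 5.1]
grip_width: 31.7
```

Request:
{"op": "move_arm", "data": {"targets": [{"linear":[0,0,0],"roll":0},{"linear":[0,0,0],"roll":0},{"linear":[0,0,0],"roll":0},{"linear":[0,0,0],"roll":0},{"linear":[0,0,0],"roll":0},{"linear":[-5,0,0],"roll":0},{"linear":[-10,0,-1],"roll":0},{"linear":[-20,0,-2],"roll":0},{"linear":[-20,0,-2],"roll":0},{"linear":[-25,0,-2],"roll":0},{"linear":[-20,0,-1],"roll":0},{"linear":[0,0,0],"roll":0}], "fingers": 0}}

```text
time: 41.18
ee_pos: [471.7, -87.2, 165.9]
tool_rot: [[-0.101, -0.21, 0.973], [-0.004, 0.978, 0.211], [-0.995, 0.017, -0.099]]
contact_force: [-0.8, -0.5, 0.4]
grip_width: 92.9
```

```bash
python3 -c "
from h import *
im,d,K,T=snap('wrist'); cv2.imwrite('pics/w13.png',im); np.savez('w13.npz',im=im,d=d,K=K,T=T)
go((431,-332.7,150),0)
print(manip.read_state()['tool_rot'].round(4))"
```

```text
t41.23 tcp [471.1 -87.  164.9] yaw 102.12 F [ 0.3 -0.4 -0.3] w 93.2 j [ -22.   14.   97.   -2.   74. -123.]
roll 102.12 now-axes [  19.8 -232.1  -89.3] after-roll 14.9 -40.1 245.7
[[-0.1023 -0.2099  0.9723]
 [-0.0037  0.9775  0.2107]
 [-0.9947  0.018  -0.1008]]
```

View pics/w13.png

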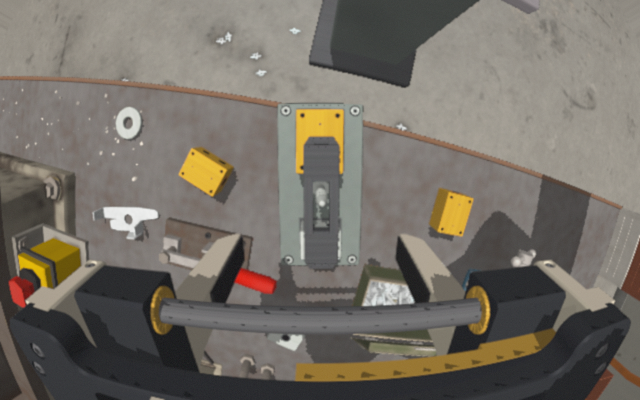

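Request:
{"op": "move_arm", "data": {"targets": [{"linear":[0,0,0],"roll":10},{"linear":[0,0,0],"roll":0},{"linear":[0,0,0],"roll":0}]}}

```text
time: 41.6
ee_pos: [469.5, -86.4, 162.8]
tool_rot: [[-0.106, -0.038, 0.994], [-0.002, 0.999, 0.038], [-0.994, 0.002, -0.106]]
contact_force: [-0.7, -0.1, 0.7]
grip_width: 93.3
```

```bash
python3 -c "
from h import *
s=st();print(s['tool_rot'].round(4)[:,0],s['joint_positions'].round(2),s['joint_velocities'].round(2))"
```

```text
t41.60 tcp [469.5 -86.4 162.8] yaw 92.20 F [-0.7 -0.1  0.7] w 93.3 j [ -22.   14.   98.   -2.   74. -113.]
[-0.1059 -0.0022 -0.9944] [ -21.97   14.03   97.54   -2.48   74.04 -113.37] [ 0.01  0.19  0.39  0.03 -0.18 -0.02]
```

Request:
{"op": "move_arm", "data": {"targets": [{"linear":[0,0,0],"roll":10},{"linear":[0,0,0],"roll":10}]}}

```text
time: 41.85
ee_pos: [468.8, -86.2, 161.8]
tool_rot: [[-0.108, 0.308, 0.945], [-0.001, 0.951, -0.31], [-0.994, -0.035, -0.102]]
contact_force: [0.2, 0.9, 0.1]
grip_width: 93.3
```

```bash
python3 -c "
from h import *
s=st();print(s['tool_rot'].round(4)[:,0],s['joint_positions'].round(2),s['joint_velocities'].round(2))"
```

```text
t41.85 tcp [468.8 -86.2 161.8] yaw 72.08 F [0.2 0.9 0.1] w 93.3 j [-22.  14.  98.  -2.  74. -93.]
[-0.1079 -0.0014 -0.9942] [-21.97  14.1   97.62  -2.49  74.01 -93.14] [-3.000e-02  3.300e-01  1.700e-01  9.000e-02 -1.100e-01  8.005e+01]
```

Request:
{"op": "move_arm", "data": {"targets": [{"linear":[0,0,0],"roll":0},{"linear":[0,0,0],"roll":0}]}}

```text
time: 42.1
ee_pos: [468.5, -86.0, 161.1]
tool_rot: [[-0.109, 0.3, 0.948], [-0.001, 0.953, -0.302], [-0.994, -0.034, -0.104]]
contact_force: [0.2, 0.6, 0.8]
grip_width: 93.4
```

```bash
python3 -c "
from h import *
s=st();print(s['tool_rot'].round(4)[:,0],s['joint_positions'].round(2),s['joint_velocities'].round(2))"
```

```text
t42.10 tcp [468.5 -86.  161.1] yaw 72.52 F [0.2 0.6 0.8] w 93.4 j [-22.  14.  98.  -2.  74. -94.]
[-0.1091 -0.001  -0.994 ] [-21.97  14.14  97.66  -2.49  74.   -93.58] [ 0.04  0.12  0.16  0.08 -0.07 -0.76]
```

Request:
{"op": "move_arm", "data": {"targets": [{"linear":[0,0,0],"roll":0},{"linear":[0,0,0],"roll":0},{"linear":[0,0,0],"roll":0},{"linear":[0,0,0],"roll":0},{"linear":[0,0,0],"roll":0},{"linear":[0,0,0],"roll":0}]}}

```text
time: 42.85
ee_pos: [468.4, -86.0, 161.1]
tool_rot: [[-0.109, 0.295, 0.949], [-0.001, 0.955, -0.297], [-0.994, -0.033, -0.104]]
contact_force: [0.0, 0.2, -0.2]
grip_width: 92.9
```

```bash
python3 -c "
from h import *
s=st();print(s['tool_rot'].round(4)[:,0],s['joint_positions'].round(2),s['joint_velocities'].round(2))"
```

```text
t42.85 tcp [468.4 -86.  161.1] yaw 72.84 F [ 0.   0.2 -0.2] w 92.9 j [-22.  14.  98.  -2.  74. -94.]
[-0.1092 -0.001  -0.994 ] [-21.97  14.15  97.67  -2.49  73.99 -93.9 ] [-0.04 -0.19  0.02 -0.02  0.02 -0.01]
```

Request:
{"op": "move_arm", "data": {"targets": [{"linear":[-15,0,0],"roll":0},{"linear":[-15,0,0],"roll":0},{"linear":[-15,0,0],"roll":0},{"linear":[-15,0,0],"roll":0},{"linear":[-15,0,0],"roll":0},{"linear":[-15,0,0],"roll":0},{"linear":[-15,0,0],"roll":0},{"linear":[-15,0,0],"roll":0}]}}

```text
time: 43.85
ee_pos: [483.3, -86.1, 292.3]
tool_rot: [[-0.103, 0.295, 0.95], [-0.003, 0.955, -0.297], [-0.995, -0.034, -0.097]]
contact_force: [-0.5, -0.0, -0.6]
grip_width: 93.3
```

```bash
python3 -c "
from h import *
s=st();print(s['tool_rot'].round(4)[:,0],s['joint_positions'].round(2),s['joint_velocities'].round(2))"
```

```text
t43.85 tcp [483.3 -86.1 292.3] yaw 72.84 F [-0.5 -0.  -0.6] w 93.3 j [-21.  10.  84.  -2.  91. -94.]
[-0.1027 -0.0035 -0.9947] [-21.37  10.3   83.76  -2.33  91.36 -94.06] [  0.63  -2.26 -15.77   0.06  17.25  -0.04]
```

Request:
{"op": "move_arm", "data": {"targets": [{"linear":[60,0,0],"roll":0},{"linear":[60,0,0],"roll":0},{"linear":[0,0,0],"roll":0},{"linear":[0,0,0],"roll":0},{"linear":[0,0,0],"roll":0},{"linear":[0,0,0],"roll":0},{"linear":[0,0,0],"roll":0},{"linear":[0,0,0],"roll":0}]}}

```text
time: 44.85
ee_pos: [480.4, -89.9, 185.8]
tool_rot: [[-0.078, 0.295, 0.952], [-0.013, 0.955, -0.297], [-0.997, -0.036, -0.071]]
contact_force: [-0.6, -0.6, -0.2]
grip_width: 93.1
```

```bash
python3 -c "
from h import *
s=st();print(s['tool_rot'].round(4)[:,0],s['joint_positions'].round(2),s['joint_velocities'].round(2))"
```

```text
t44.85 tcp [480.4 -89.9 185.8] yaw 72.83 F [-0.6 -0.6 -0.2] w 93.1 j [-22.  13.  95.  -2.  76. -94.]
[-0.0785 -0.0132 -0.9968] [-21.87  12.86  95.49  -2.45  75.56 -93.94] [ 0.07 -0.33 -0.39  0.01  0.11  0.09]
```

Request:
{"op": "move_arm", "data": {"targets": [{"linear":[-15,0,0],"roll":0},{"linear":[-15,0,0],"roll":0},{"linear":[-15,0,0],"roll":0},{"linear":[-15,0,0],"roll":0},{"linear":[-15,0,0],"roll":0},{"linear":[-15,0,0],"roll":0},{"linear":[-15,0,0],"roll":0},{"linear":[0,0,0],"roll":0},{"linear":[60,0,0],"roll":0},{"linear":[60,0,0],"roll":0},{"linear":[0,0,0],"roll":0},{"linear":[0,0,0],"roll":0}]}}

```text
time: 46.35
ee_pos: [483.4, -91.2, 183.0]
tool_rot: [[-0.067, 0.295, 0.953], [-0.018, 0.955, -0.297], [-0.998, -0.037, -0.058]]
contact_force: [0.1, -0.2, 0.3]
grip_width: 92.8
```

Request:
{"op": "move_arm", "data": {"targets": [{"linear":[0,0,0],"roll":0},{"linear":[0,0,0],"roll":0},{"linear":[0,0,0],"roll":0}]}}

```text
time: 46.72
ee_pos: [486.8, -92.4, 188.1]
tool_rot: [[-0.058, 0.295, 0.954], [-0.021, 0.955, -0.297], [-0.998, -0.037, -0.049]]
contact_force: [0.7, -0.3, 0.5]
grip_width: 92.7
```

Request:
{"op": "move_arm", "data": {"targets": [{"linear":[-15,0,0],"roll":0},{"linear":[-15,0,0],"roll":0},{"linear":[-15,0,0],"roll":0},{"linear":[-15,0,0],"roll":0},{"linear":[-15,0,0],"roll":0},{"linear":[-15,0,0],"roll":0},{"linear":[-15,0,0],"roll":0},{"linear":[62,0,0],"roll":0},{"linear":[62,0,0],"roll":0},{"linear":[0,0,0],"roll":0},{"linear":[0,0,0],"roll":0},{"linear":[0,0,0],"roll":0}]}}

```text
time: 48.22
ee_pos: [494.2, -95.4, 189.4]
tool_rot: [[-0.035, 0.296, 0.955], [-0.03, 0.955, -0.297], [-0.999, -0.039, -0.025]]
contact_force: [0.9, 1.6, -0.4]
grip_width: 93.0
```

Request:
{"op": "move_arm", "data": {"targets": [{"linear":[0,0,0],"roll":0},{"linear":[0,0,0],"roll":0},{"linear":[0,0,0],"roll":0}]}}

```text
time: 48.6
ee_pos: [496.4, -96.1, 193.3]
tool_rot: [[-0.029, 0.296, 0.955], [-0.033, 0.954, -0.297], [-0.999, -0.04, -0.018]]
contact_force: [0.5, 0.2, 1.0]
grip_width: 92.8
```

Request:
{"op": "move_arm", "data": {"targets": [{"linear":[-15,0,0],"roll":0},{"linear":[-15,0,0],"roll":0},{"linear":[-15,0,0],"roll":0},{"linear":[-15,0,0],"roll":0},{"linear":[-15,0,0],"roll":0},{"linear":[-15,0,0],"roll":0},{"linear":[-15,0,0],"roll":0},{"linear":[62,0,0],"roll":0},{"linear":[62,0,0],"roll":0},{"linear":[0,0,0],"roll":0},{"linear":[0,0,0],"roll":0},{"linear":[0,0,0],"roll":0}]}}

```text
time: 50.1
ee_pos: [502.0, -98.6, 189.9]
tool_rot: [[-0.014, 0.296, 0.955], [-0.039, 0.954, -0.296], [-0.999, -0.041, -0.002]]
contact_force: [0.4, -0.7, 0.8]
grip_width: 93.1
```

Request:
{"op": "move_arm", "data": {"targets": [{"linear":[0,0,0],"roll":0},{"linear":[0,0,0],"roll":0},{"linear":[0,0,0],"roll":0}]}}

```text
time: 50.48
ee_pos: [504.3, -99.3, 193.8]
tool_rot: [[-0.007, 0.296, 0.955], [-0.041, 0.954, -0.296], [-0.999, -0.042, 0.005]]
contact_force: [0.1, 0.2, 1.0]
grip_width: 92.9
```

Request:
{"op": "move_arm", "data": {"targets": [{"linear":[0,0,0],"roll":7},{"linear":[0,0,0],"roll":9},{"linear":[0,0,0],"roll":9},{"linear":[0,0,0],"roll":9},{"linear":[0,0,0],"roll":9},{"linear":[0,0,0],"roll":9},{"linear":[0,0,0],"roll":9},{"linear":[0,0,0],"roll":7},{"linear":[0,0,0],"roll":0}]}}

```text
time: 51.6
ee_pos: [504.1, -99.2, 194.8]
tool_rot: [[-0.007, 0.999, 0.046], [-0.041, 0.045, -0.998], [-0.999, -0.009, 0.041]]
contact_force: [0.1, 0.1, 0.1]
grip_width: 92.9
```

```bash
python3 -c "
from h import *
go((431,-332.7,150),2)
print(manip.read_state()['tool_rot'].round(4))"
```

```text
t51.60 tcp [504.1 -99.2 194.8] yaw 2.60 F [0.1 0.1 0.1] w 92.9 j [-22.  12.  95.  -2.  72. -24.]
roll 0.6 now-axes [ 54.9 -83.2 227.9] after-roll 44.8 -81.2 230.8
[[-0.007   0.9989  0.0457]
 [-0.0415  0.0454 -0.9981]
 [-0.9991 -0.0089  0.0411]]
```

Request:
{"op": "move_arm", "data": {"targets": [{"linear":[3,-5,15],"roll":0},{"linear":[5,-9,25],"roll":0},{"linear":[5,-9,25],"roll":0},{"linear":[5,-9,25],"roll":0},{"linear":[5,-9,25],"roll":0},{"linear":[5,-9,25],"roll":0},{"linear":[5,-9,25],"roll":0},{"linear":[5,-9,25],"roll":0},{"linear":[4,-7,18],"roll":0},{"linear":[0,-3,6],"roll":0},{"linear":[0,0,0],"roll":0}]}}

```text
time: 52.98
ee_pos: [430.4, -333.7, 160.3]
tool_rot: [[-0.009, 0.998, 0.066], [-0.043, 0.065, -0.997], [-0.999, -0.012, 0.043]]
contact_force: [0.8, 0.3, 0.3]
grip_width: 92.8
```

```bash
python3 -c "
from h import *
im,d,K,T=snap('wrist'); cv2.imwrite('pics/w14.png',im); np.savez('w14.npz',im=im,d=d,K=K,T=T)
go((431,-332.7,150),2)
print(manip.read_state()['tool_rot'].round(4))
print(wpix([(431,-332.7,6)],K,T))"
```

```text
t53.02 tcp [ 430.6 -333.4  160.3] yaw 3.75 F [-0.5 -0.4  0.1] w 93.5 j [-48.  16.  95.  -2.  68. -51.]
roll 1.75 now-axes [10.3  0.6 -1.1] after-roll 10.3 0.5 -0.7
[[-0.0093  0.9978  0.0659]
 [-0.0434  0.0654 -0.9969]
 [-0.999  -0.0122  0.0427]]
[[323.15796284 174.99891039]]
```

View pics/w14.png

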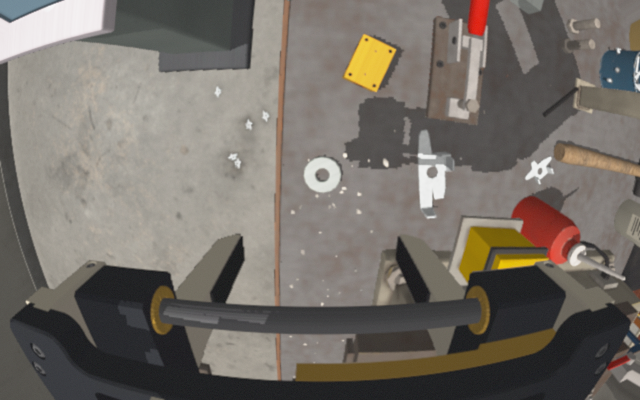

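```bash
python3 -c "
from h import *
Z=np.load('w14.npz'); im,d,K,T=[Z[k] for k in('im','d','K','T')]
m=cv2.inRange(cv2.cvtColor(im,cv2.COLOR_BGR2HSV),(0,0,185),(180,60,255)); m[:150]=0;m[202:]=0;m[:,:297]=0;m[:,345:]=0
n,l,s,c=cv2.connectedComponentsWithStats(m); i=1+s[1:,4].argmax(); v,u=np.nonzero(l==i)
p=wray(np.c_[u,v],K,T,6)[:,:2].astype(np.float32); print(len(u),cv2.minEnclosingCircle(p),p.mean(0))
"
```

```text
826 ((429.725341796875, -332.5751953125), 19.552827835083008) [ 429.4467 -332.3337]
```

Request:
{"op": "move_arm", "data": {"targets": [{"linear":[15,0,0],"roll":0},{"linear":[20,0,0],"roll":0},{"linear":[20,0,0],"roll":0},{"linear":[20,0,0],"roll":0},{"linear":[20,0,0],"roll":0},{"linear":[15,0,0],"roll":0},{"linear":[8,0,0],"roll":0},{"linear":[0,0,0],"roll":0}]}}

```text
time: 54.02
ee_pos: [430.4, -332.4, 34.7]
tool_rot: [[-0.01, 0.997, 0.075], [-0.041, 0.074, -0.996], [-0.999, -0.013, 0.04]]
contact_force: [0.1, 0.3, 1.3]
grip_width: 92.8
```

```bash
python3 -c "
from h import *
go((431,-332.9,2.5),4)
print(manip.read_state()['tool_rot'].round(4))"
```

```text
t54.02 tcp [ 430.4 -332.4   34.7] yaw 4.27 F [0.1 0.3 1.3] w 92.8 j [-48.  25. 103.  -3.  51. -51.]
roll 0.27 now-axes [32.2  0.9 -0.8] after-roll 32.2 0.5 0.5
[[-0.0101  0.9971  0.075 ]
 [-0.0409  0.0745 -0.9964]
 [-0.9991 -0.0132  0.04  ]]
```

Request:
{"op": "move_arm", "data": {"targets": [{"linear":[8,0,0],"roll":0},{"linear":[9,0,-0.5],"roll":0},{"linear":[7,0,-0.5],"roll":0},{"linear":[4,0,0],"roll":0},{"linear":[2,0,0],"roll":0},{"linear":[0,0,0],"roll":0}]}}

```text
time: 54.78
ee_pos: [431.0, -333.7, 4.1]
tool_rot: [[-0.008, 0.997, 0.075], [-0.043, 0.074, -0.996], [-0.999, -0.011, 0.042]]
contact_force: [-0.3, 0.1, 0.5]
grip_width: 93.0
```

```bash
python3 -c "
from h import *
go((430,-332.6,2.5),4)
print(manip.read_state()['tool_rot'].round(4))"
```

```text
t54.77 tcp [ 431.  -333.7    4.1] yaw 4.27 F [-0.3  0.1  0.5] w 93.0 j [-48.  27. 104.  -3.  47. -51.]
roll 0.27 now-axes [ 1.5 -0.9 -1.2] after-roll 1.6 -0.9 -1.1
[[-0.0081  0.9972  0.0748]
 [-0.0432  0.0744 -0.9963]
 [-0.999  -0.0113  0.0424]]
```

Request:
{"op": "move_arm", "data": {"targets": [{"linear":[1.5,-1,-1],"roll":0},{"linear":[0.5,0,0],"roll":0},{"linear":[0,0,0],"roll":0}]}}

```text
time: 55.15
ee_pos: [430.1, -333.1, 2.4]
tool_rot: [[-0.007, 0.997, 0.075], [-0.044, 0.074, -0.996], [-0.999, -0.011, 0.043]]
contact_force: [0.4, 1.1, -0.1]
grip_width: 92.8
```

Request:
{"op": "move_arm", "data": {"targets": [{"linear":[0,0,0],"roll":0},{"linear":[0,0,0],"roll":0},{"linear":[0,0,0],"roll":0},{"linear":[0,0,0],"roll":0},{"linear":[0,0,0],"roll":0},{"linear":[0,0,0],"roll":0},{"linear":[0,0,0],"roll":0}], "fingers": 1, "grip_force": 25}}

```text
time: 56.02
ee_pos: [430.2, -333.2, 2.6]
tool_rot: [[-0.007, 0.997, 0.075], [-0.044, 0.074, -0.996], [-0.999, -0.01, 0.044]]
contact_force: [-0.7, -0.1, 0.2]
grip_width: 38.3
```

Request:
{"op": "move_arm", "data": {"targets": [{"linear":[-5,0,0],"roll":0},{"linear":[-10,0,0],"roll":0},{"linear":[-20,0,0],"roll":0},{"linear":[-20,0,0],"roll":0},{"linear":[-20,0,0],"roll":0},{"linear":[-20,0,0],"roll":0},{"linear":[-20,0,0],"roll":0},{"linear":[-20,0,0],"roll":0},{"linear":[-10,0,0],"roll":0},{"linear":[0,0,0],"roll":0}]}}

```text
time: 57.28
ee_pos: [431.3, -326.2, 157.5]
tool_rot: [[-0.005, 0.997, 0.075], [-0.047, 0.075, -0.996], [-0.999, -0.008, 0.046]]
contact_force: [0.1, 0.1, -1.2]
grip_width: 37.7
```

```bash
python3 -c "
from h import *
im,d,K,T=snap('wrist'); cv2.imwrite('pics/w15.png',im); np.savez('w15.npz',im=im,d=d,K=K,T=T)
im,d,K,T=snap('top'); np.savez('t15.npz',im=im,d=d,K=K,T=T)
im,d,K,T=snap('side'); cv2.imwrite('pics/s15.png',im[130:330,200:440].repeat(3,0).repeat(3,1)); np.savez('s15.npz',im=im,d=d,K=K,T=T)
go((460,-86.8,150),12.1)
print(manip.read_state()['tool_rot'].round(4))"
```

```text
t57.42 tcp [ 430.7 -325.7  155.9] yaw 4.28 F [-1.1  0.8 -1.4] w 38.0 j [-48.  16.  96.  -2.  67. -51.]
roll -7.82 now-axes [  -4.9   47.1 -236. ] after-roll 5.9 78.7 -227.4
[[-0.0067  0.9972  0.075 ]
 [-0.0445  0.0746 -0.9962]
 [-0.999  -0.01    0.0439]]
```

View pics/w15.png

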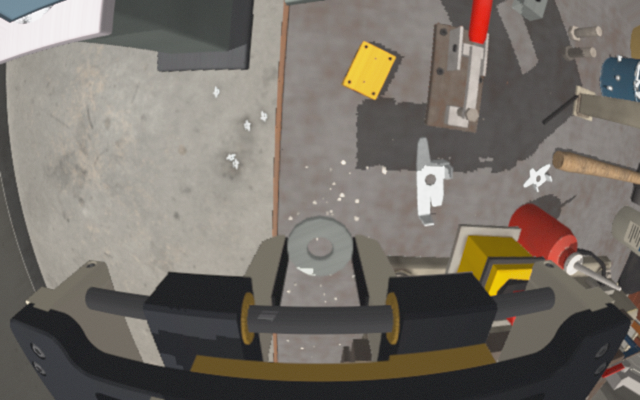

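View pics/s15.png

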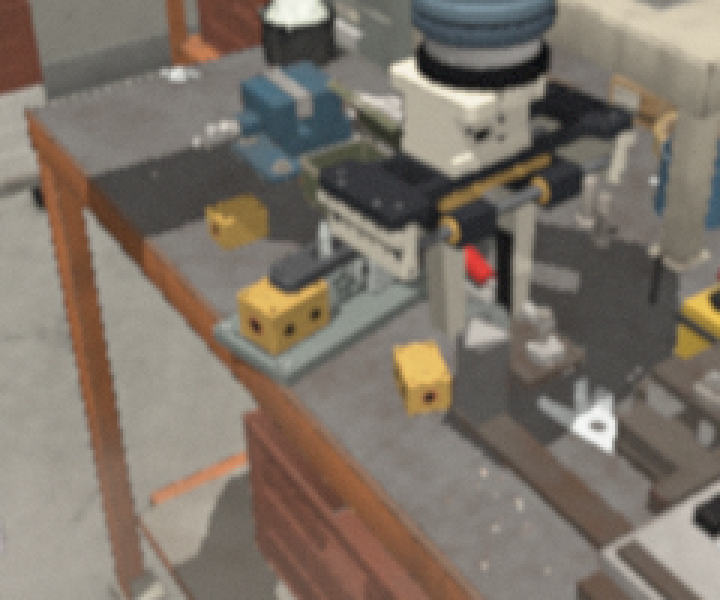

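```bash
python3 - <<'E'
from h import *
Z=np.load('t15.npz'); im,d,K,T=[Z[k] for k in('im','d','K','T')]
P=unproj(d,K,T); cv2.imwrite('pics/t15.png',cv2.resize(im[180:260,310:420],None,fx=6,fy=6,interpolation=cv2.INTER_CUBIC))
q=P[(P[...,2]>62)&(P[...,2]<76)]; q=q[(abs(q[:,0]-467)<75)&(abs(q[:,1]+86)<45)]
print('strap',len(q),cv2.minAreaRect(q[:,:2].astype(np.float32)))
A=np.c_[q[:,:2]-q[:,:2].mean(0),np.ones(len(q))]; print(np.linalg.lstsq(A,q[:,2],rcond=None)[0])
Z=np.load('w15.npz'); im,d,K,T=[Z[k] for k in('im','d','K','T')]
cv2.imwrite('pics/w15c.png',cv2.resize(im[205:290,270:370],None,fx=6,fy=6,interpolation=cv2.INTER_CUBIC))
E
```

```text
strap 414 ((468.3730773925781, -85.25804138183594), (124.80303192138672, 32.381439208984375), 12.397245407104492)
[3.47201478e-03 1.72202201e-03 6.78715473e+01]
```

View pics/t15.png

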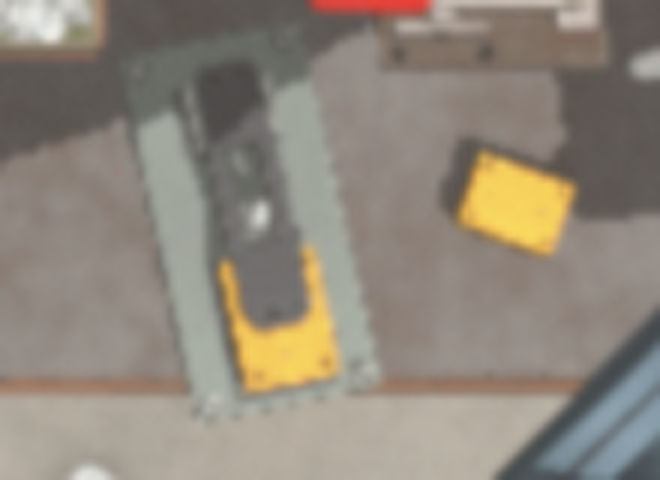

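View pics/w15c.png

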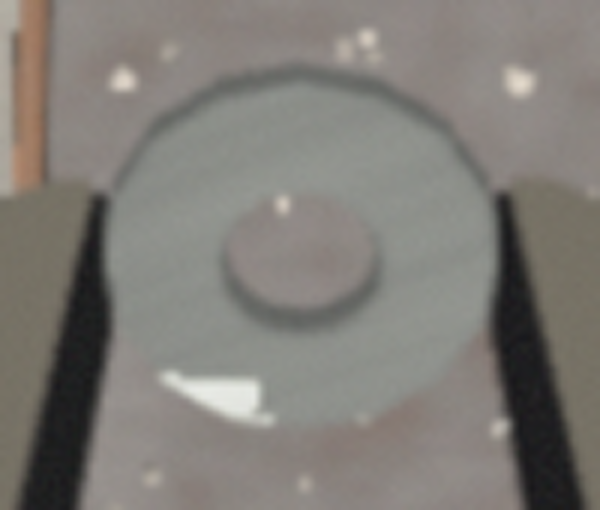

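```bash
python3 - <<'E'
from h import *
Z=np.load('w15.npz'); im,d,K,T=[Z[k] for k in('im','d','K','T')]
c=np.array([(301,190),(301,328),(223,257),(380,257),(300,77),(300,425),(103,245),(498,245)])/6+[270,205]-0.4
p=wray(c,K,T,159.5)[:,:2]; print(p.round(1).tolist()); print('hole',p[:2].mean(0),p[2:4].mean(0),'out',p[4:6].mean(0),p[6:].mean(0))
s=st(); print(s['tool_rot'][:,0])
E
```

```text
[[429.7, -318.0], [430.9, -333.7], [422.6, -326.1], [438.0, -324.9], [428.7, -306.1], [431.7, -345.7], [410.6, -325.8], [449.6, -322.7]]
hole [ 430.2925364  -325.88482013] [ 430.31044285 -325.50911948] out [ 430.19134325 -325.86079546] [ 430.09912356 -324.26243954]
t57.42 tcp [ 430.7 -325.7  155.9] yaw 4.28 F [-1.1  0.8 -1.4] w 38.0 j [-48.  16.  96.  -2.  67. -51.]
[-0.00665475 -0.04452092 -0.99898629]
```

Request:
{"op": "move_arm", "data": {"targets": [{"linear":[0,0,0],"roll":-4},{"linear":[0,0,0],"roll":-3.8},{"linear":[-1,5,-15],"roll":0},{"linear":[-1,8,-23],"roll":0},{"linear":[-1,9,-25],"roll":0},{"linear":[-1,9,-25],"roll":0},{"linear":[-1,9,-25],"roll":0},{"linear":[-1,9,-25],"roll":0},{"linear":[-1,9,-25],"roll":0},{"linear":[-1,8,-23],"roll":0},{"linear":[0,5,-12],"roll":0},{"linear":[0,0,0],"roll":0}]}}

```text
time: 58.92
ee_pos: [454.2, -99.7, 147.6]
tool_rot: [[-0.019, 0.979, 0.201], [-0.032, 0.2, -0.979], [-0.999, -0.025, 0.027]]
contact_force: [-1.1, -0.3, -0.5]
grip_width: 38.5
```

```bash
python3 -c "
from h import *
go((460.2,-86.8,135),12.1)
print(manip.read_state()['tool_rot'].round(4))"
```

```text
t58.92 tcp [454.2 -99.7 147.6] yaw 11.56 F [-1.1 -0.3 -0.5] w 38.5 j [-24.  10. 105.  -2.  65. -35.]
roll -0.54 now-axes [ 12.1   8.8 -11.8] after-roll 12.6 8.6 -11.4
[[-0.0193  0.9794  0.2009]
 [-0.0318  0.2003 -0.9792]
 [-0.9993 -0.0252  0.0273]]
```

Request:
{"op": "move_arm", "data": {"targets": [{"linear":[4,5,-6],"roll":-0.5},{"linear":[4,4,-5],"roll":0},{"linear":[3,0,0],"roll":0},{"linear":[0,0,0],"roll":0},{"linear":[0,0,0],"roll":0}]}}

```text
time: 59.55
ee_pos: [460.8, -88.5, 134.7]
tool_rot: [[-0.02, 0.978, 0.207], [-0.032, 0.207, -0.978], [-0.999, -0.027, 0.027]]
contact_force: [-0.9, -0.4, -0.5]
grip_width: 38.2
```

```bash
python3 -c "
from h import *
im,d,K,T=snap('wrist'); cv2.imwrite('pics/w16.png',im); np.savez('w16.npz',im=im,d=d,K=K,T=T)
go((460.2,-86.8,115),12.1)
print(manip.read_state()['tool_rot'].round(4))
print(wpix([(460,-86.8,94),(460,-86.8,70)],K,T))
cv2.imwrite('pics/w16c.png',cv2.resize(im[205:290,270:370],None,fx=6,fy=6,interpolation=cv2.INTER_CUBIC))"
```

```text
t59.60 tcp [460.8 -88.5 134.7] yaw 11.93 F [-0.2  0.2  0.2] w 38.4 j [-23.  12. 105.  -2.  64. -34.]
roll -0.17 now-axes [19.6  0.3 -2.3] after-roll 19.7 -0.2 -1.8
[[-0.0203  0.978   0.2074]
 [-0.0321  0.2067 -0.9779]
 [-0.9993 -0.0265  0.0272]]
[[322.31257262 218.18182184]
 [322.89862338 206.37026285]]
```

View pics/w16c.png

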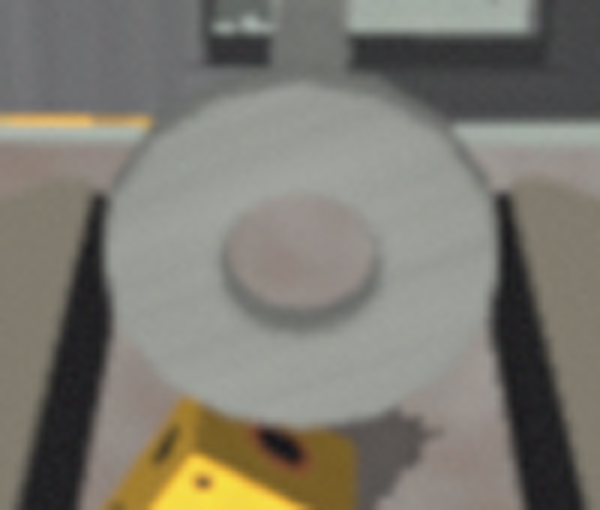

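Request:
{"op": "move_arm", "data": {"targets": [{"linear":[6,0,-1],"roll":-0.2},{"linear":[8,0,-1],"roll":0},{"linear":[8,0,0],"roll":0},{"linear":[5,0,0],"roll":0},{"linear":[3,0,0],"roll":0},{"linear":[0,0,0],"roll":0}]}}

```text
time: 60.35
ee_pos: [459.3, -87.6, 102.2]
tool_rot: [[-0.021, 0.977, 0.211], [-0.032, 0.21, -0.977], [-0.999, -0.027, 0.027]]
contact_force: [0.1, -0.8, 0.0]
grip_width: 38.3
```

```bash
python3 -c "
from h import *
im,d,K,T=snap('wrist'); cv2.imwrite('pics/w17.png',im); np.savez('w17.npz',im=im,d=d,K=K,T=T)
go((460.2,-86.8,90),12.1)
print(manip.read_state()['tool_rot'].round(4))
print((wpix([(460,-86.8,94),(460,-86.8,70)],K,T)-[270,205])*6)
cv2.imwrite('pics/w17c.png',cv2.resize(im[205:290,270:370],None,fx=6,fy=6,interpolation=cv2.INTER_CUBIC))"
```

```text
t60.40 tcp [459.4 -87.6 102.4] yaw 12.12 F [ 0.  -0.6 -0.8] w 38.0 j [-23.  14. 107.  -2.  59. -34.]
roll 0.02 now-axes [12.3  1.3 -1. ] after-roll 12.4 0.9 -0.6
[[-0.0207  0.9774  0.2106]
 [-0.0319  0.2099 -0.9772]
 [-0.9993 -0.0269  0.0269]]
[[319.79851977 211.36011764]
 [323.36225992 117.44896073]]
```

View pics/w17c.png

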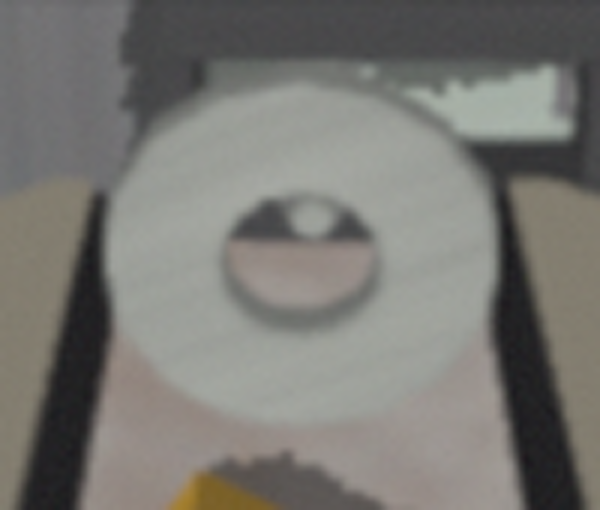

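```bash
python3 -c "
from h import *
Z=np.load('w17.npz'); K,T=Z['K'],Z['T']
f=lambda c,z:wray(np.array(c)/6+[270,205]-0.4,K,T,z).round(2)
print('stud',f([(313,218)],94)); print('hole',f([(301,190),(301,328),(223,257),(380,257)],106).reshape(2,2,3).mean(1))
go((459.7,-87.4,90),12.1)"
```

```text
stud [[459.17 -87.5   94.  ]]
hole [[457.975 -86.28  106.   ]
 [457.935 -85.92  106.   ]]
t60.40 tcp [459.4 -87.6 102.4] yaw 12.12 F [ 0.  -0.6 -0.8] w 38.0 j [-23.  14. 107.  -2.  59. -34.]
roll 0.02 now-axes [12.4  0.7 -0.5] after-roll 12.4 0.3 -0.2
```

Request:
{"op": "move_arm", "data": {"targets": [{"linear":[3,0.8,1.2],"roll":0},{"linear":[4,0,0],"roll":0},{"linear":[3,0,0],"roll":0},{"linear":[2,0,0],"roll":0},{"linear":[0,0,0],"roll":0}]}}

```text
time: 61.02
ee_pos: [460.6, -89.3, 90.0]
tool_rot: [[-0.02, 0.977, 0.211], [-0.032, 0.21, -0.977], [-0.999, -0.026, 0.027]]
contact_force: [-0.1, 0.2, -0.6]
grip_width: 37.8
```

```bash
python3 -c "
from h import *
im,d,K,T=snap('wrist'); cv2.imwrite('pics/w18.png',im); np.savez('w18.npz',im=im,d=d,K=K,T=T)
go((460.2,-88.2,75),12.1)
print(manip.read_state()['tool_rot'].round(4))
cv2.imwrite('pics/w18c.png',cv2.resize(im[205:290,270:370],None,fx=6,fy=6,interpolation=cv2.INTER_CUBIC))"
```

```text
t61.08 tcp [460.7 -89.3  90.1] yaw 12.12 F [0.  0.3 0.1] w 38.4 j [-23.  15. 108.  -3.  57. -34.]
roll 0.02 now-axes [15.   0.1 -1.6] after-roll 15.1 -0.3 -1.2
[[-0.0196  0.9774  0.2106]
 [-0.0324  0.2099 -0.9772]
 [-0.9993 -0.0259  0.0276]]
```

View pics/w18c.png

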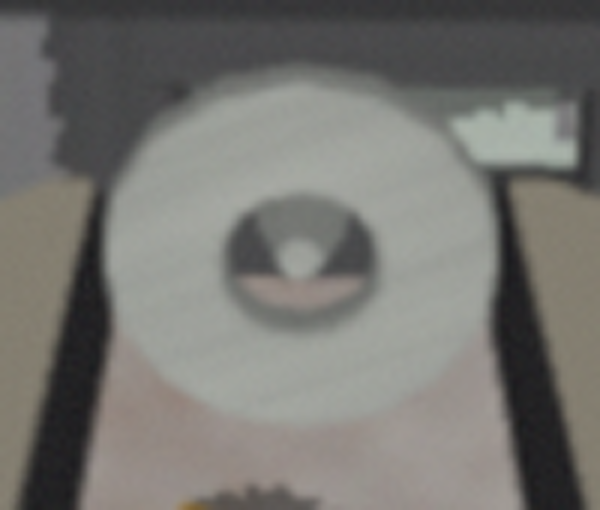

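Request:
{"op": "move_arm", "data": {"targets": [{"linear":[4,0.1,-0.1],"roll":0},{"linear":[4,0.1,-0.1],"roll":0},{"linear":[3,0.1,-0.1],"roll":0},{"linear":[2,0.1,-0.1],"roll":0},{"linear":[0,0,0],"roll":0}]}}

```text
time: 61.7
ee_pos: [460.8, -89.2, 76.1]
tool_rot: [[-0.02, 0.977, 0.211], [-0.032, 0.21, -0.977], [-0.999, -0.026, 0.028]]
contact_force: [-0.1, 0.0, -0.3]
grip_width: 38.0
```

```bash
python3 -c "
from h import *
im,d,K,T=snap('wrist'); cv2.imwrite('pics/w19.png',im); np.savez('w19.npz',im=im,d=d,K=K,T=T)
go((460.7,-89.3,72.5),12.1)
cv2.imwrite('pics/w19c.png',cv2.resize(im[205:290,270:370],None,fx=6,fy=6,interpolation=cv2.INTER_CUBIC))"
```

```text
t61.75 tcp [460.8 -89.2  76.2] yaw 12.12 F [ 0.2  0.  -0.9] w 38.3 j [-23.  16. 109.  -3.  55. -34.]
roll 0.02 now-axes [ 3.7 -0.1 -0.1] after-roll 3.7 -0.2 0.0
```

View pics/w19c.png

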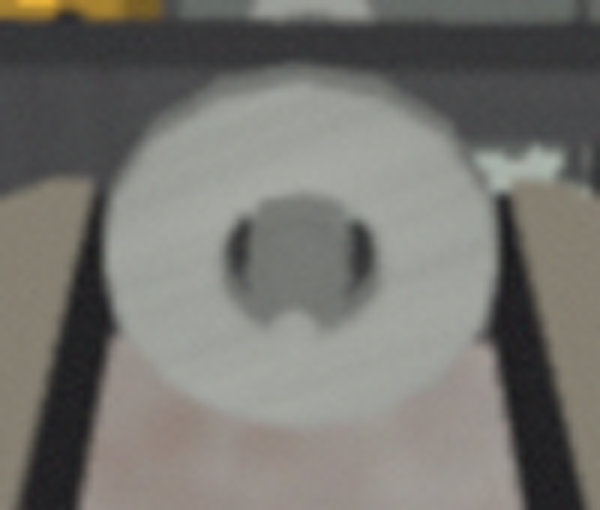

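Stud is centred in the bore, no side force. Lower the last millimetres.

Request:
{"op": "move_arm", "data": {"targets": [{"linear":[2,0,0],"roll":0},{"linear":[1,0,0],"roll":0},{"linear":[0.5,0,0],"roll":0},{"linear":[0,0,0],"roll":0}]}}

```text
time: 62.25
ee_pos: [460.9, -89.4, 72.7]
tool_rot: [[-0.019, 0.977, 0.211], [-0.033, 0.21, -0.977], [-0.999, -0.025, 0.028]]
contact_force: [-0.1, -0.1, -1.0]
grip_width: 38.1
```

Request:
{"op": "move_arm", "data": {"targets": [{"linear":[0.6,0,0],"roll":0},{"linear":[0.3,0,0],"roll":0}]}}

```text
time: 62.5
ee_pos: [461.0, -89.5, 71.8]
tool_rot: [[-0.019, 0.977, 0.211], [-0.033, 0.21, -0.977], [-0.999, -0.025, 0.028]]
contact_force: [-0.1, 1.1, 0.8]
grip_width: 38.3
```

Request:
{"op": "move_arm", "data": {"targets": [{"linear":[0,0,0],"roll":0},{"linear":[0,0,0],"roll":0},{"linear":[0,0,0],"roll":0},{"linear":[0,0,0],"roll":0},{"linear":[0,0,0],"roll":0}], "fingers": 0}}

```text
time: 63.12
ee_pos: [461.2, -89.6, 72.0]
tool_rot: [[-0.018, 0.977, 0.211], [-0.033, 0.21, -0.977], [-0.999, -0.025, 0.028]]
contact_force: [0.4, -0.7, 0.5]
grip_width: 84.0
```

```bash
python3 -c "
from h import *
im,d,K,T=snap('wrist'); cv2.imwrite('pics/w20.png',im)
st()"
```

```text
t63.17 tcp [461.2 -89.6  72. ] yaw 12.12 F [0.5 0.4 0.8] w 87.4 j [-23.  16. 109.  -3.  55. -34.]
```

View pics/w20.png

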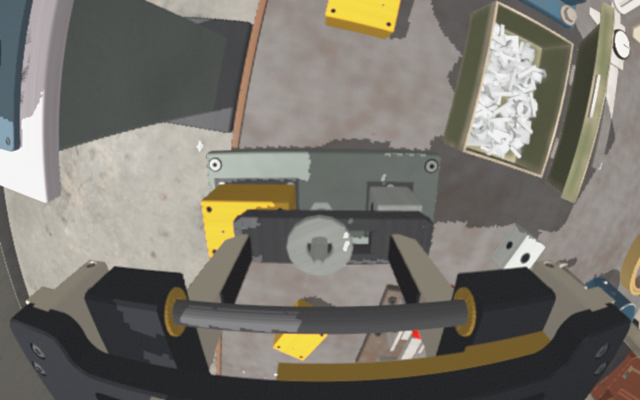

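Request:
{"op": "move_arm", "data": {"targets": [{"linear":[-4,0,0],"roll":0},{"linear":[-10,0,0],"roll":0},{"linear":[-15,0,0],"roll":0},{"linear":[-20,0,0],"roll":0},{"linear":[-20,0,0],"roll":0},{"linear":[-20,0,0],"roll":0},{"linear":[-20,0,0],"roll":0},{"linear":[-20,0,0],"roll":0},{"linear":[0,20,20],"roll":0},{"linear":[0,0,30],"roll":0},{"linear":[0,0,40],"roll":0},{"linear":[0,0,40],"roll":0}]}}

```text
time: 64.68
ee_pos: [512.7, -208.1, 218.3]
tool_rot: [[-0.01, 0.976, 0.216], [-0.036, 0.215, -0.976], [-0.999, -0.017, 0.033]]
contact_force: [-0.2, -0.6, 0.4]
grip_width: 93.0
```

Request:
{"op": "move_arm", "data": {"targets": [{"linear":[0,0,40],"roll":0},{"linear":[0,0,40],"roll":0},{"linear":[0,0,30],"roll":0},{"linear":[0,0,10],"roll":0},{"linear":[0,0,0],"roll":0}]}}

```text
time: 65.3
ee_pos: [539.1, -330.8, 225.5]
tool_rot: [[-0.008, 0.977, 0.213], [-0.037, 0.213, -0.976], [-0.999, -0.015, 0.034]]
contact_force: [-0.7, -0.3, 0.4]
grip_width: 93.1
```

```bash
python3 - <<'E'
from h import *
st()
im,d,K,T=snap('top'); P=unproj(d,K,T)
cv2.imwrite('pics/t21.png',cv2.resize(im[180:260,310:420],None,fx=6,fy=6,interpolation=cv2.INTER_CUBIC))
def rg(z0,z1,c,r):
    q=P[(P[...,2]>z0)&(P[...,2]<z1)]; return q[(abs(q[:,0]-c[0])<r)&(abs(q[:,1]-c[1])<r)]
hsv=cv2.cvtColor(im,cv2.COLOR_BGR2HSV)
q=rg(62,71.5,(467,-86),75);print('strap',cv2.minAreaRect(q[:,:2].astype(np.float32)))
A=np.c_[q[:,:2]-q[:,:2].mean(0),np.ones(len(q))]; print(np.linalg.lstsq(A,q[:,2],rcond=None)[0])
m=cv2.inRange(hsv,(0,0,150),(180,50,255))>0
q=P[m&(P[...,2]>66)&(P[...,2]<84)]; q=q[np.hypot(q[:,0]-460,q[:,1]+87)<35]; print('washer',len(q),q.mean(0),cv2.minEnclosingCircle(q[:,:2].astype(np.float32)))
im2,d2,K2,T2=snap('side'); cv2.imwrite('pics/s21.png',cv2.resize(im2[180:270,260:370],None,fx=6,fy=6,interpolation=cv2.INTER_CUBIC))
E
```

```text
t65.30 tcp [ 539.1 -330.8  225.5] yaw 12.28 F [-0.7 -0.3  0.4] w 93.1 j [-41.  23.  76.  -2.  80. -53.]
strap ((468.615234375, -85.16975402832031), (124.86978149414062, 34.80300521850586), 13.594392776489258)
[ 2.00164557e-03 -6.43613564e-03  6.74860179e+01]
washer 146 [460.13126618 -87.90497756  73.38868463] ((460.9123229980469, -88.98749542236328), 20.678081512451172)
```

View pics/t21.png

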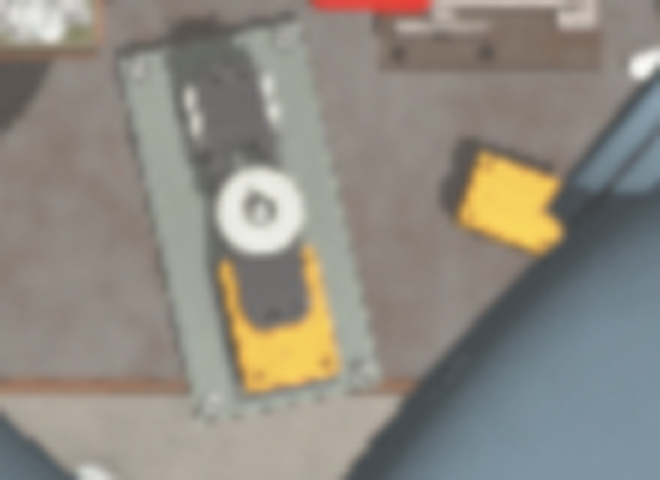

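View pics/s21.png

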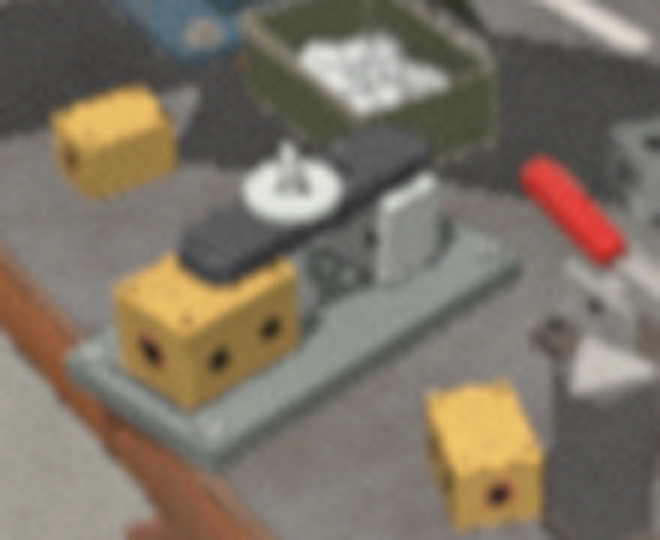

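```bash
python3 -c "
from h import *
print(manip.finish_job()); st()"
```

```text
the job is handed in; nothing more can be done
None
the job is handed in; nothing more can be done
```

The set-up is standing on the plate and the job is handed in, at about 65 s on the robot's clock. The hand-in gives no verdict.

**What was done:** I stood the 40 mm two-hole packing on the small pad and the 60 × 44 × 40 mm brass block on the drill-hole pad. The strap lies along the plate with the stud up through its slot, and the washer is over the stud on top of it. The arm was backed off clear before handing in.

**Last checks:**

| Part | Measured | Camera, when |
|---|---|---|
| Brass block | About 1 mm from its target centre, square to the plate | Top, before the strap went on |
| Packing | About 1 mm from its target centre, about 1° off square to the plate | Top, before the strap went on |
| Strap | 12.4° against the plate's 12.1°, slope about 0.003 rad | Top, before the washer went on |
| Strap | Slope about 0.006 rad, centre unchanged | Top, at the end |
| Washer | Flat, 1–2.5 mm from the stud axis; the bore allows no more than 2.5 mm | Top and side, at the end |

**What disagreed:**
- **Tool tilt:** the tool drifted to about 0.11 rad off vertical during the carries. I worked most of that off (to about 0.04 rad) before picking up the washer. The parts were pressed flat or dropped about 1 mm on release, and all look level.
- **Stud position:** the top and wrist cameras differed by about 1 mm, so I centred the washer by eye in the wrist picture.
- **Final strap angle:** the last top-camera fit gave 13.6°, probably because washer edge pixels got into it. Both values are well inside the limit.

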